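Nest the washed pot covers hollow-up

ROBOT

A 7-joint arm with a two-finger parallel gripper is mounted at the origin on the work surface. World frame = base frame: x ahead of the robot, y to its left, z up, the work surface at z = 0. Lengths are in m, angles in degrees, forces in N, time in s.
With the tool pointing down it reaches from about 0.425 to 0.925 m from the base axis. Payload 6.8 kg.
Tool frame: the origin (TCP) lies midway between the tips of the shut fingers; the grasp point (between the pads) lies 19 mm behind it; y points along the fingers, x is the direction in which the jaws open and shut, and the axes are right-handed (so a half turn about y gives the same grasp; the last joint's range is limited). The gripper opens to 85 mm and grips with 20 to 120 N. Pads are 22 mm wide; open, the fingers measure 114 mm over their backs; the gripper's body (76 mm by 85 mm) begins 54 mm behind the grasp point. The pads swing forward as they close: fully open they stand 13 mm farther back than shut.
Start: joints at [-74.261, 27.33, 1.283, 89.118, -0.659, 63.558, -4.761], TCP at [0.252, 0.626, 0.231] pointing down, gripper open.
Joint ranges: [-169.35, 169.35], [-19.33, 120.38], [-80.79, 83.38], [13.8, 139.57], [-78.32, 258.32], [9.67, 109.79], [-169.56, 169.56]. Speed limits (degrees/s): [136.94, 136.94, 180, 180, 180, 180, 180].

INTERFACE

Orientations are given as a 3x3 rotation matrix whose columns are the frame's x, y, z axes.
In Python, from station import * gives the robot as it stands.
- The arm moves only by the tool move_arm, never from a script. Its argument "rows" is a list of rows, each a list of 7 numbers: the shift along the world's x, y, z in mm, then the turn, a rotation vector about the world's x, y, z in degrees, then the finger opening in mm, from 0 to 85.4. In form: [[x, y, z, rx, ry, rz, fingers], ...]. A call has 1 to 12 rows; each row is the pose to reach, as a shift and turn from the pose measured when the call began; what a row does not reach only later rows make up. A row lasts 1/10 s, in which the tool goes at most 50 mm and 8.59 degrees, less where a joint would pass 70% of its speed; a pose out of reach is approached as far as the arm can. A call with a gripper value outside its range is refused whole. The fingers move at their own pace and stop on an object; "newtons" is the grip in N (left out, the last holds). Time passes only in rows, so rows that repeat a pose let the fingers close. It gives the time, the measured TCP pose, the force and the opening at its end, in the units of the state.
- read_state(): the state, without advancing time (a new reading comes with each control period).
- read_camera(name): name is "scene" or "top" or "wrist"; returns the picture (384x512x3 uint8, red, green, blue); there is no depth.
- calibration(name): a dict with "mtx" (3x3 intrinsics, pixels), "R" (3x3) and "t" (3): a world point X has camera coordinates R X + t. Camera axes: x right, y down, z forward; pixel columns grow to the right and rows downward; lengths in m; the calibration is good to about 2 mm. A picture is of the moment at which its call begins: read the wrist's pose just before it. calibration takes no time and is no camera call; for the wrist camera it gives the pose at the moment of the call.
- sign_off(): hands the job in, once; it reports no verdict.
The state is a dict: "clock": time; "q": joint angles; "qvel": joint speeds; "effort": joint torques, N m; "tool_pos": TCP position; "orientation": TCP orientation; "wrist_force": force on the tool from outside, world axes, zero at the start; "ft_torque": the same for the moment, N m; "gripper_width": finger opening in m.
Only numpy, scipy, OpenCV 4.12 (cv2) and the standard library are available. Lean on these libraries where they do the work, as an engineer would, in place of code of your own. Each camera call takes 0.05 s, during which the arm holds its last target.

TASK

Put the washed domed covers away: take the two that stand in the draining rack and nest them hollow-up in the big cover that lies in the mouth of the mixing pot, first the medium one in the big one, then the small one in the medium one. Ease each one down into place rather than letting it drop in; each must lie level, rim flat on rim, with the big cover still sitting in the pot; leave everything else on the bench as it stands.

Things in the scene. Friction and masses are not known exactly. Their poses are not given: they have to be found in the camera images.
- medium_cover: Middle one of three white domed covers of one shape: no knob, wall 3 mm, flat crown, flat rim 14 mm wide, 5 mm thick. Rim 154 mm across, mouth 126 outside, 120 inside, crown 58; 0.16 kg. Origin: centre of the crown's outer face; +z along the axis, out of the hollow (up when hollow-up); rim spans z 45 to 50 mm. Stands on edge in one place of the rack.
- small_cover: Smallest cover: shape, depth and frame as the medium one, but rim 136 mm across, mouth 108 outside, 102 inside, crown 40; 0.13 kg. Stands on edge in the rack's other place; which place is whose varies. Laid hollow-up in a bigger one, a cover rests rim on rim, origin 5 mm above the other's, with about 6 mm of side play.
- big_cover: Largest cover: shape, depth and frame as the medium one, but rim 172 mm across, mouth 144 outside, 138 inside, crown 76; 0.26 kg, loose. It lies hollow-up in the steel pot's mouth, its rim resting on the pot's rim, the rim's upper face 115 mm above the bench.
- pot_mouth (a point): Centre of the mouth of the round steel mixing pot, level with its rim, 110 mm above the bench; z up. The pot is 160 mm across, with a loop handle on two opposite sides (out to 108 mm from the axis, up to 78 mm above the bench); heavy, it does not move. Pot and rack may change sides.
- rack: Fixed wire draining rack, tray 240 (x) by 170 mm (y); origin under its centre; +x roughly away from the robot. Two places along x: lower rim edges at x -15 and +85 mm, on a floor 10 mm above the bench. Covers lean back 15 to 20 degrees towards -x, crown on a wire loop (73 mm high), hollow facing +x and slightly up; a wire 20 mm high stops the foot; a few mm of play; upper edges free.
- cup_a: Bystander: paper measuring cup, 74 mm across the mouth, 92 mm tall; origin at the centre of its underside.
- cup_b: Bystander: the second such cup; origin at the centre of its underside.
- spray_can: Bystander: spray can, 64 mm across, 190 mm tall; origin at the centre of its underside.
- stick: Bystander: flat wooden stirring stick, 152 x 18 x 3 mm, lying along its x; origin at the centre of its underside.
- marker: Bystander: marker pen, 125 mm long, lying along its x; origin at the centre of its underside.
- flat_lid: Bystander: flat grey tub lid lying on the bench, 128 mm across, 8 mm thick; not one of the domed covers; origin at the centre of its underside.
Things that resemble listed ones, but are neither listed nor needed, are in the scene too. Leave any brown or green look-alike of the small_cover alone.

How it is judged (in metres and radians):
On the way, in this order (a step that is already met when the one before it is completed fails the run):
1. the medium cover lies hollow-up and level in the big cover, rim on rim (horizontal distance between medium_cover and big_cover below 0.01 m and z of medium_cover in the frame of big_cover between 0.002 and 0.0085 m and angle between medium_cover's own z axis and vertical below 0.07 rad), for 0.2 s.
2. the small cover lies hollow-up and level in the medium cover, rim on rim (horizontal distance between small_cover and medium_cover below 0.01 m and z of small_cover in the frame of medium_cover between 0.002 and 0.0085 m and angle between small_cover's own z axis and vertical below 0.07 rad), for 0.2 s.
At the end, for the whole second after the job is handed in: Covers hollow-up, at rest (<20 mm/s), level within 0.07 rad: medium in big and small in medium, each within 10 mm of the lower one's axis, origin 2 to 8.5 mm above the lower one's; big within 12 mm of the centre of the pot's mouth, its origin 41 to 49 mm below the pot's rim (all of step 1 and all of step 2 and horizontal distance between big_cover and pot_mouth below 0.012 m and z of big_cover in the frame of pot_mouth between -0.049 and -0.041 m and angle between big_cover's own z axis and vertical below 0.07 rad and linear speed of each of big_cover, medium_cover, small_cover below 0.02 m/s); the robot touches nothing.
It fails at once if a bystander on the bench is pushed more than 40 mm or knocked over (distance of any of cup_a, cup_b, spray_can, stick, marker, flat_lid from where it was at the start of the episode above 0.04 m or angle between any of cup_a, cup_b, spray_can's own z axis and vertical above 0.6 rad).
It fails at once if the big cover is lifted or knocked out of the pot's mouth (distance between big_cover and pot_mouth above 0.07 m or angle between big_cover's own z axis and vertical above 0.35 rad).
It fails at once if a cover drops into the nest instead of being eased down (it passes 0.65 m/s there, a fall of some 20 mm) ((horizontal distance between medium_cover and big_cover below 0.12 m and z of medium_cover in the frame of big_cover below 0.08 m and linear speed of medium_cover above 0.65 m/s) or (horizontal distance between small_cover and big_cover below 0.12 m and z of small_cover in the frame of big_cover below 0.08 m and linear speed of small_cover above 0.65 m/s)).
It also fails if it takes over 64 s, if anything falls off the work surface, if the arm or the gripper's body presses on something with over 40 N, if the wrist force passes 120 N, or if a joint passes its speed limit or range.

## Working session

There is one attempt and no reset: what is moved stays moved. The work goes in short steps, Python scripts to look and compute and a tool call to move; the robot and the scene stay as the last step left them, time stands still between calls to the robot, and variables do not carry over. Pictures are saved under pics/ and viewed, and the job is handed in when it is done.

Besides the shell and the picture viewer there is one more tool, called by a JSON object that holds its "method" and its "body", one argument or row to a line. move_arm: Moves the arm, as the interface text tells. Its arguments: {"type":"object","properties":{"rows":{"type":"array","items":{"type":"array","items":{"type":"number"}}},"newtons":{"type":"number"}},"required":["rows"]}

```bash
mkdir -p pics; ls; python3 - <<'E'
from station import *
import cv2
s=read_state(); print(s['clock'],s['tool_pos'],s['orientation'],s['gripper_width'])
for n in ['scene','top','wrist']:
    c=calibration(n); print(n,c['mtx'].tolist() if hasattr(c['mtx'],'tolist') else c['mtx'],c['R'],c['t'])
    im=read_camera(n); cv2.imwrite(f'pics/{n}0.png',cv2.cvtColor(im,cv2.COLOR_RGB2BGR))
E
```

```text
pics
0.0 [0.25193005 0.62557397 0.23033442] [[ 3.73523204e-01 -5.50864895e-04 -9.27620673e-01]
 [ 9.27619095e-01 -1.71588674e-03  3.73523588e-01]
 [-1.79745305e-03 -9.99998376e-01 -1.29930720e-04]] 0.08503580981747351
scene [[387.1157889288554, 0.0, 257.39285305253856], [0.0, 387.1157889288554, 188.81911292585468], [0.0, 0.0, 1.0]] [[ 6.02600680e-01  7.98042699e-01  5.21297757e-04]
 [ 4.80724784e-01 -3.62472902e-01 -7.98446665e-01]
 [-6.37005575e-01  4.81395104e-01 -6.02065321e-01]] [-0.34266828 -0.18461921  1.50505219]
top [[454.1851211503313, 0.0, 256.6538772659131], [0.0, 454.1851211503313, 191.90417436415706], [0.0, 0.0, 1.0]] [[ 0.01100357 -0.99963584  0.02463955]
 [-0.99708456 -0.01282951 -0.07521818]
 [ 0.0755069  -0.02374005 -0.99686264]] [-0.0074578   0.53948742  1.42198026]
wrist [[307.06041653959716, 0.0, 254.61692431855963], [0.0, 307.06041653959716, 186.6643432343345], [0.0, 0.0, 1.0]] [[ 0.37321072  0.92774514 -0.00164528]
 [ 0.89209949 -0.35838329  0.27517253]
 [ 0.25470034 -0.10416509 -0.96139345]] [-0.67291421 -0.03593509  0.38007416]
```

View pics/scene0.png

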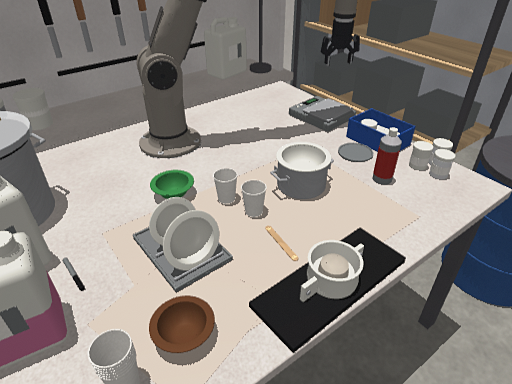

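View pics/top0.png

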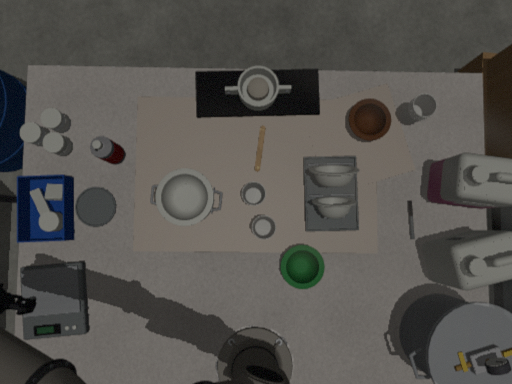

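View pics/wrist0.png

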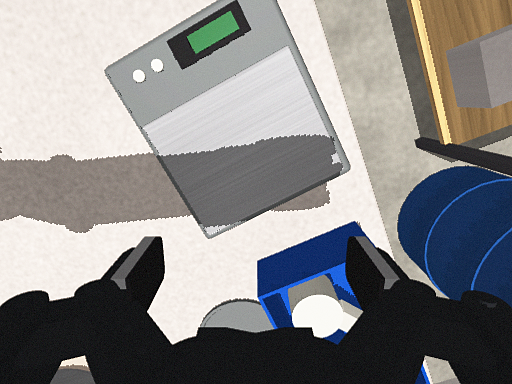

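The top and scene views show the rack with two white covers: the larger one at about (332,172) in top, farther out, and the other at (333,206). The pot with the big cover is at (185,196), with cups at (253,194) and (262,227) in between. The spray can and flat lid are left of the pot. I'll zoom in to measure.

```bash
python3 - <<'E'
import cv2
t=cv2.imread('pics/top0.png'); s=cv2.imread('pics/scene0.png')
a=cv2.resize(t[140:250,290:370],None,fx=5,fy=5,interpolation=cv2.INTER_CUBIC)
b=cv2.resize(t[160:235,145:225],None,fx=5,fy=5,interpolation=cv2.INTER_CUBIC)
cv2.imwrite('pics/z_rack_top.png',a);cv2.imwrite('pics/z_pot_top.png',b)
cv2.imwrite('pics/z_rack_scene.png',cv2.resize(s[185:290,130:240],None,fx=5,fy=5,interpolation=cv2.INTER_CUBIC))
cv2.imwrite('pics/z_pot_scene.png',cv2.resize(s[130:205,260:340],None,fx=5,fy=5,interpolation=cv2.INTER_CUBIC))
E
```

```text
(no output)
```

View pics/z_rack_top.png

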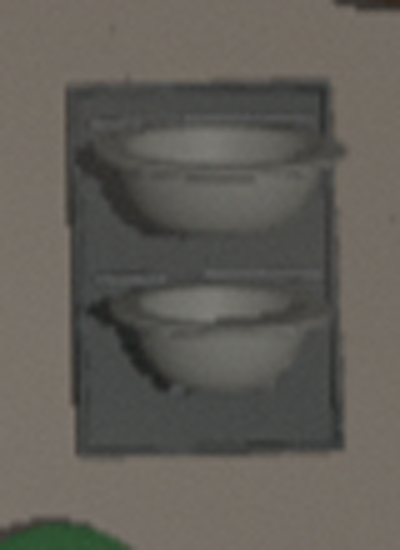

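View pics/z_rack_scene.png

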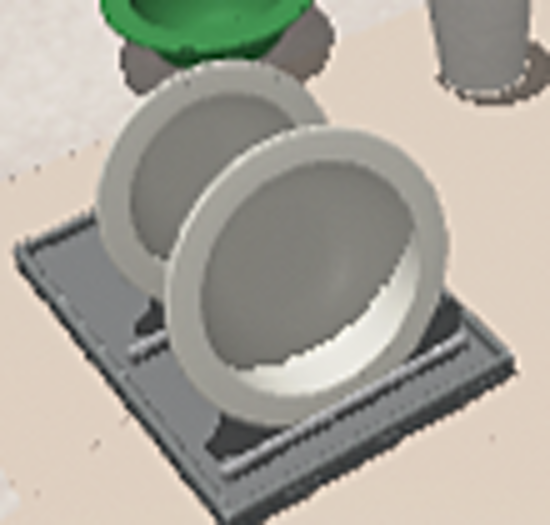

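View pics/z_pot_top.png

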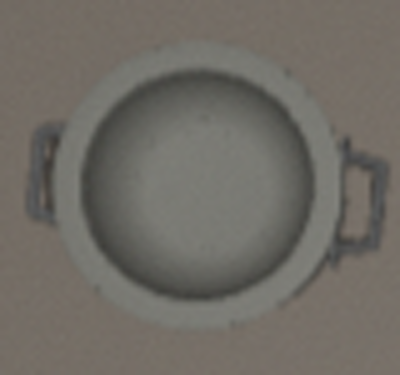

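View pics/z_pot_scene.png

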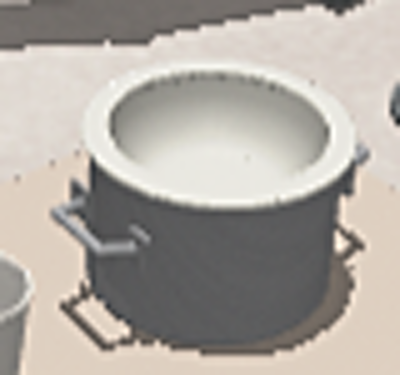

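```bash
cat > h.py <<'E'
from station import *
import numpy as np, cv2
def ray(cal,uv):
    K,R,t=(np.array(cal[k]) for k in('mtx','R','t'))
    d=R.T@np.linalg.solve(K,[uv[0],uv[1],1]); return -R.T@t, d/np.linalg.norm(d)
def onz(cal,uv,z):
    c,d=ray(cal,uv); return c+d*(z-c[2])/d[2]
def tri(rays):
    A=np.zeros((3,3));b=np.zeros(3)
    for c,d in rays:
        P=np.eye(3)-np.outer(d,d);A+=P;b+=P@c
    x=np.linalg.solve(A,b)
    return x,[np.linalg.norm((np.eye(3)-np.outer(d,d))@(x-c)) for c,d in rays]
def proj(cal,X):
    p=np.array(cal['mtx'])@(np.array(cal['R'])@X+np.array(cal['t'])); return p[:2]/p[2]
def snap(n,name):
    cal=calibration(n); im=cv2.cvtColor(read_camera(n),cv2.COLOR_RGB2BGR); cv2.imwrite('pics/%s.png'%name,im)
    np.savez('pics/%s.npz'%name,**{k:np.array(cal[k]) for k in('mtx','R','t')}); return cal,im
E
python3 - <<'E'
from h import *
T=calibration('top');S=calibration('scene')
t=cv2.imread('pics/top0.png')
# rack corners in top zoom
for z in [(66,85),(328,80),(342,450),(78,455)]:
    print('rack',onz(T,(290+z[0]/5,140+z[1]/5),0.012))
for z in [(15,258),(228,520),(515,365)]:
    print('rackS',onz(S,(130+z[0]/5,185+z[1]/5),0.012))
# pot: ellipse centre of outer rim & inner
def el(img,x0,y0,pts):
    return cv2.fitEllipse(np.array(pts,np.float32))
eo=el(0,0,0,[(55,185),(75,115),(120,65),(195,40),(270,65),(320,115),(340,190),(325,260),(275,310),(200,330),(125,310),(75,260)])
es=el(0,0,0,[(83,135),(110,90),(150,70),(218,60),(290,72),(335,100),(357,140),(345,165),(300,192),(222,208),(140,192),(100,165)])
print(eo,es)
pt=(145+eo[0][0]/5,160+eo[0][1]/5);ps=(260+es[0][0]/5,130+es[0][1]/5)
print(pt,ps,tri([ray(T,pt),ray(S,ps)]),onz(T,pt,.115),onz(S,ps,.115))
for n,p in dict(cupA=(253,194),cupB=(262,227),can=(103,150),lid=(96,207),stick=(260,148)).items(): print(n,onz(T,p,.05))
E
```

```text
rack [ 0.65485121 -0.14994563  0.012     ]
rack [ 0.66062023 -0.319708    0.012     ]
rack [ 0.42242085 -0.32739047  0.012     ]
rack [ 0.417424   -0.15838175  0.012     ]
rackS [ 0.43189572 -0.32589925  0.012     ]
rackS [ 0.66301809 -0.31576264  0.012     ]
rackS [ 0.66322426 -0.15060436  0.012     ]
((198.1104278564453, 187.0137481689453), (283.9564208984375, 290.6466369628906), 152.12673950195312) ((219.61328125, 133.8365478515625), (146.58189392089844, 270.9780578613281), 91.21360778808594)
(184.62208557128906, 197.40274963378906) (303.92265625, 156.7673095703125) (array([0.51634771, 0.21789851, 0.10648823]), [np.float64(0.0038231269126819192), np.float64(0.0038231269126820294)]) [0.51335615 0.21378354 0.115     ] [0.5277729  0.21176187 0.115     ]
cupA [0.53061731 0.0109758  0.05      ]
cupB [ 0.42864585 -0.01805293  0.05      ]
can [0.6616748 0.4784916 0.05     ]
lid [0.48437603 0.49342797 0.05      ]
stick [ 0.67540451 -0.00928364  0.05      ]
```

{"method": "move_arm", "body": {
  "rows": [
    [0,0,60,0,0,0,40],
    [20,-40,110,0,0,-6,40],
    [40,-90,150,0,0,-12,40],
    [55,-135,170,0,0,-18,40],
    [70,-180,170,0,0,-24,40],
    [85,-225,170,0,0,-30,40],
    [100,-270,170,0,0,-36,40],
    [115,-315,170,0,0,-42,40],
    [130,-360,170,0,0,-48,40],
    [145,-405,170,0,0,-54,40],
    [160,-450,170,0,0,-60,40],
    [175,-495,170,0,0,-66,40]
  ]
}}

```text
clock: 1.35
tool_pos: [0.4218, 0.1442, 0.4005]
orientation: [[0.999, -0.001, -0.032], [0.032, 0.0, 0.999], [-0.001, -1.0, 0.0]]
wrist_force: [0.8, -0.3, 0.0]
gripper_width: 0.0402
```

```bash
python3 - <<'E'
from h import *
s=read_state();print(s['clock'],np.round(s['q'],2),s['tool_pos'],np.round(s['orientation'],3))
E
```

```text
1.35 [-52.78  -4.01  24.67 105.76   1.65  77.95 -26.69] [0.42180213 0.14415187 0.40050113] [[ 0.999 -0.001 -0.032]
 [ 0.032  0.     0.999]
 [-0.001 -1.     0.   ]]
```

```bash
cat > data.json <<'E'
[[[-74.261, 27.33, 1.283, 89.118, -0.659, 63.558, -4.761],[0.25193005,0.62557397,0.23033442],[[0.373523204,-0.000550864895,-0.927620673],[0.927619095,-0.00171588674,0.373523588],[-0.00179745305,-0.999998376,-0.00012993072]]]]
E
cat > log.py <<'E'
import json
from h import *
s=read_state();d=json.load(open('data.json'));d.append([list(map(float,s['q'])),list(map(float,s['tool_pos'])),np.array(s['orientation']).tolist()]);json.dump(d,open('data.json','w'))
print(len(d),s['clock'],np.round(s['q'],1),np.round(s['tool_pos'],4))
E
python3 log.py
cat > kin.py <<'E'
import numpy as np, json, itertools
from scipy.spatial.transform import Rotation as Ro
def mdh(al,a,d,th):
    ca,sa,ct,st=np.cos(al),np.sin(al),np.cos(th),np.sin(th)
    return np.array([[ct,-st,0,a],[st*ca,ct*ca,-sa,-d*sa],[st*sa,ct*sa,ca,d*ca],[0,0,0,1]])
h=np.pi/2
AL=[0,-h,h,h,h,h,-h]
def fk(q,sg,L):
    d1,d3,a4,a5,d5,a7,d7=L
    A=[0,0,0,a4,a5,0,a7];D=[d1,0,d3,0,d5,0,d7]
    T=np.eye(4)
    for i in range(7): T=T@mdh(AL[i],A[i],D[i],np.deg2rad(q[i])*sg[i])
    return T
L0=[.267,.293,.0525,.0775,.3425,.076,.097]
E
python3 - <<'E'
from kin import *
d=json.load(open('data.json'))
res=[]
for sg in itertools.product([1,-1],repeat=7):
    F=[fk(q,sg,L0)[:3,:3] for q,_,_ in d]; R=[np.array(r) for *_,r in d]
    # R_i = B F_i C ; relative world rot with B about z yaw: compare R1 R0^T = B F1F0^T B^T; angle
    a=Ro.from_matrix(R[1]@R[0].T).as_rotvec(); b=Ro.from_matrix(F[1]@F[0].T).as_rotvec()
    res.append((abs(np.linalg.norm(a)-np.linalg.norm(b))+abs(a[2]-b[2]),sg,a,b,F[0][:,2]))
res.sort(key=lambda r:r[0])
for r in res[:6]: print(np.round(r[0],4),r[1],np.round(r[2],3),np.round(r[3],3),np.round(r[4],3))
E
```

```text
2 1.35 [-52.8  -4.   24.7 105.8   1.7  78.  -26.7] [0.4218 0.1442 0.4005]
0.0 (-1, 1, -1, -1, 1, 1, 1) [ 1.000e-03  0.000e+00 -1.156e+00] [-0.000e+00  1.000e-03 -1.156e+00] [ 0. -0.  1.]
0.0 (-1, -1, -1, 1, 1, -1, 1) [ 1.000e-03  0.000e+00 -1.156e+00] [ 0.000e+00 -1.000e-03 -1.156e+00] [-0.  0.  1.]
0.0467 (-1, 1, -1, -1, -1, 1, 1) [ 1.000e-03  0.000e+00 -1.156e+00] [ 0.045  0.068 -1.178] [-0.02   0.006  1.   ]
0.0467 (-1, -1, -1, 1, -1, -1, 1) [ 1.000e-03  0.000e+00 -1.156e+00] [-0.045 -0.068 -1.178] [ 0.02  -0.006  1.   ]
0.1269 (-1, -1, -1, 1, -1, 1, -1) [ 1.000e-03  0.000e+00 -1.156e+00] [-0.286  0.459 -1.088] [ 0.216  0.768 -0.603]
0.1269 (-1, 1, -1, -1, -1, -1, -1) [ 1.000e-03  0.000e+00 -1.156e+00] [ 0.286 -0.459 -1.088] [-0.216 -0.768 -0.603]
```

{"method": "move_arm", "body": {
  "rows": [
    [18,-50,0,0,0,0,40],
    [36,-98,0,0,0,0,40],
    [54,-146,0,0,0,0,40],
    [72,-194,0,0,0,0,40],
    [90,-242,0,0,0,0,40],
    [100,-280,-10,0,0,0,40],
    [108,-300,-20,0,0,0,40],
    [108,-300,-20,0,0,0,40],
    [108,-300,-20,0,0,0,40]
  ]
}}

```text
clock: 2.25
tool_pos: [0.5296, -0.1556, 0.3801]
orientation: [[1.0, -0.003, -0.031], [0.031, 0.001, 1.0], [-0.003, -1.0, 0.001]]
wrist_force: [0.0, 0.8, 0.6]
gripper_width: 0.0401
```

```bash
python3 log.py; python3 - <<'E'
from h import *
c,im=snap('wrist','w1'); s=read_state(); print('cam',-np.array(c['R']).T@c['t']-s['tool_pos'])
E
```

```text
3 2.25 [-29.5  11.3  47.2  96.6  -8.5  76.   21.1] [ 0.5296 -0.1556  0.3801]
cam [-0.00296696  0.0678184   0.14344716]
```

View pics/w1.png

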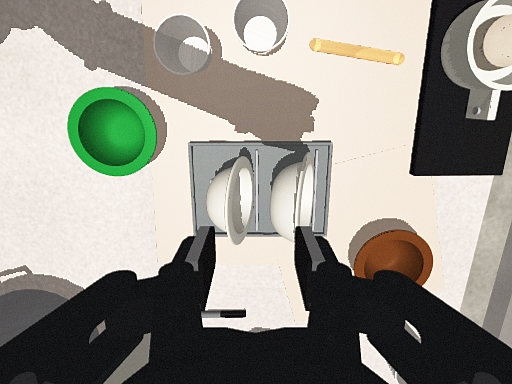

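{"method": "move_arm", "body": {
  "rows": [
    [30,-50,-20,0,0,0,40],
    [60,-95,-40,0,0,0,40],
    [60,-95,-40,0,0,0,40],
    [60,-95,-40,0,0,0,40]
  ]
}}

```text
clock: 2.7
tool_pos: [0.5901, -0.25, 0.3391]
orientation: [[0.999, -0.004, -0.033], [0.033, 0.001, 0.999], [-0.004, -1.0, 0.001]]
wrist_force: [-0.3, 0.2, 0.4]
gripper_width: 0.0396
```

```bash
python3 log.py; python3 - <<'E'
from h import *
c,im=snap('wrist','w2'); cv2.imwrite('pics/w2z.png',cv2.resize(im[0:240,100:380],None,fx=2.5,fy=2.5,interpolation=cv2.INTER_CUBIC))
E
```

```text
4 2.7 [-15.3  24.8  46.9  88.3 -18.3  75.2  35.6] [ 0.5901 -0.25    0.3391]
```

View pics/w2z.png

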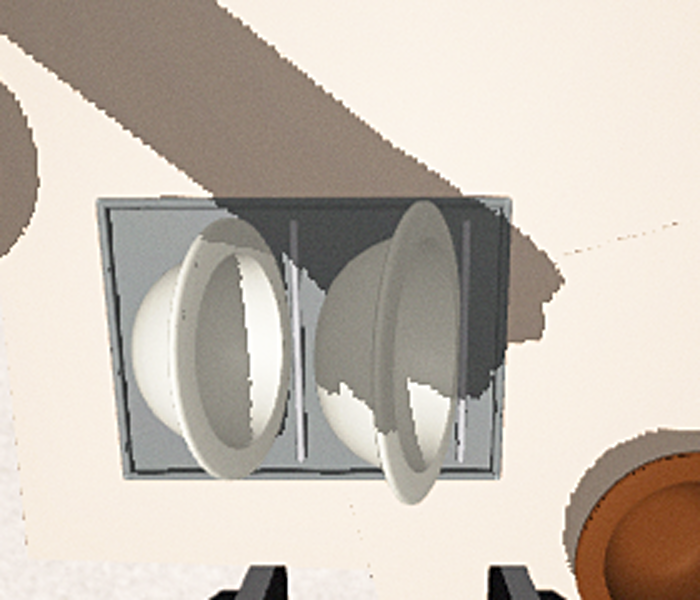

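{"method": "move_arm", "body": {
  "rows": [
    [-50,0,0,0,0,0,40],
    [-100,0,0,0,0,0,40],
    [-120,0,0,0,0,0,40],
    [-120,0,0,0,0,0,40]
  ]
}}

```text
clock: 3.15
tool_pos: [0.4673, -0.2477, 0.3412]
orientation: [[0.999, -0.0, -0.034], [0.034, 0.006, 0.999], [-0.0, -1.0, 0.006]]
wrist_force: [0.3, 0.7, -0.4]
gripper_width: 0.0398
```

```bash
python3 log.py; python3 - <<'E'
from h import *
c,im=snap('wrist','w3'); cv2.imwrite('pics/w3z.png',cv2.resize(im[0:240,160:440],None,fx=2.5,fy=2.5,interpolation=cv2.INTER_CUBIC))
E
```

```text
5 3.15 [-22.3  10.2  51.  103.1  -8.7  70.8  33.1] [ 0.4673 -0.2477  0.3412]
```

View pics/w3z.png

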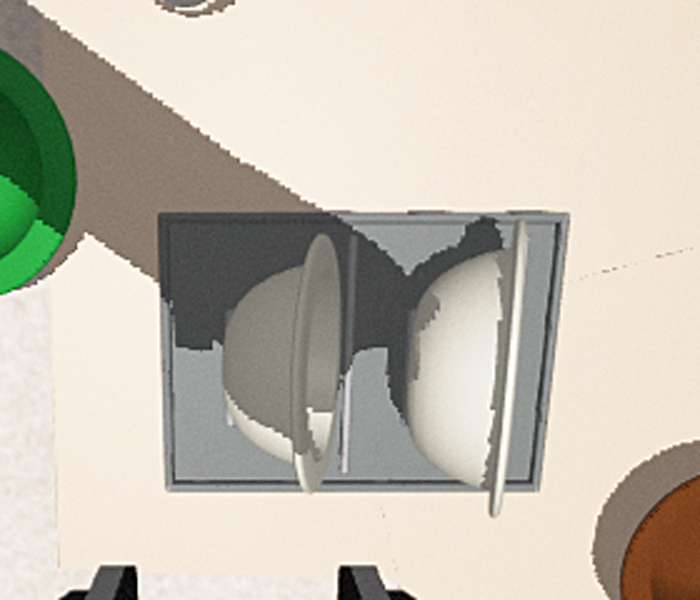

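```bash
python3 - <<'E'
from h import *
c2=dict(np.load('pics/w2.npz'));c3=dict(np.load('pics/w3.npz'))
p2=lambda x,y:(100+(x+.5)/2.5-.5,(y+.5)/2.5-.5)
p3=lambda x,y:(160+(x+.5)/2.5-.5,(y+.5)/2.5-.5)
pts={'M+y':((422,200),(520,222)),'M-y':((410,503),(495,515)),'M top':((376,350),(506,375)),
'S+y':((228,219),(322,235)),'S-y':((230,478),(312,493)),'S top':((175,345),(292,375)),'S low':((288,350),(340,370))}
P={}
for k,(a,b) in pts.items():
    x,e=tri([ray(c2,p2(*a)),ray(c3,p3(*b))]);P[k]=x;print(k,np.round(x,4),np.round(e,4))
for k in 'MS':
    c=(P[k+'+y']+P[k+'-y'])/2;u=P[k+'+y']-P[k+'-y'];print(k,c,np.linalg.norm(u),np.degrees(np.arctan2(-u[0],u[1])),np.degrees(np.arctan2(u[2],u[1])))
    v=P[k+' top']-c;print(v,np.linalg.norm(v),np.degrees(np.arctan2(-v[0],v[2])))
# edge-on plane in w3 for M
C,_=ray(c3,(0,0)); c=(P['M+y']+P['M-y'])/2; v=C-c; print('edge-on lean',np.degrees(np.arctan2(-v[0],v[2])))
for a in [(98,200),(512,198),(500,478),(127,478)]: print('rack', onz(c2,p2(*a),.012))
E
```

```text
M+y [ 0.6019 -0.1595  0.0913] [0.0011 0.0011]
M-y [ 0.6018 -0.306   0.1097] [0.0002 0.0002]
M top [ 0.5827 -0.2251  0.1529] [0.0018 0.0018]
S+y [ 0.5063 -0.1698  0.0825] [0. 0.]
S-y [ 0.5076 -0.2998  0.0992] [0.0005 0.0005]
S top [ 0.4912 -0.2297  0.1343] [0.0032 0.0032]
S low [ 0.5283 -0.2436  0.0241] [0.0021 0.0021]
M [ 0.60185162 -0.23275066  0.10049007] 0.14773036972104592 -0.05368780795548877 -7.162283281420703
[-0.01917887  0.00761293  0.05243458] 0.0563486548405225 20.09088621972526
S [ 0.50698621 -0.23482534  0.09087872] 0.131074115207529 0.5664087288109592 -7.3116182890861205
[-0.01574936  0.0051173   0.0434603 ] 0.046508350642230585 19.919757107375833
edge-on lean 19.692477748300124
rack [ 0.41672586 -0.15981588  0.012     ]
rack [ 0.65695228 -0.15087311  0.012     ]
rack [ 0.66239219 -0.32020084  0.012     ]
rack [ 0.42343197 -0.32834999  0.012     ]
```

```bash
cat >> kin.py <<'E'
SG=(-1,1,-1,-1,1,1,1)
def fit(d):
    F=[fk(q,SG,L0) for q,_,_ in d]; R=[np.array(r) for *_,r in d]; p=[np.array(x) for _,x,_ in d]
    from scipy.optimize import least_squares
    def f(x):
        L=x[:7]; yaw=Ro.from_euler('z',x[7]).as_matrix(); C=Ro.from_rotvec(x[8:11]).as_matrix(); to=x[11:14]
        r=[]
        for (q,pp,rr) in d:
            T=fk(q,SG,L); Rm=yaw@T[:3,:3]; r+=list((Rm@C-np.array(rr)).ravel()*.3); r+=list(yaw@T[:3,3]+Rm@to-np.array(pp))
        r+=list((x[:7]-np.array(L0)*np.array(LS))*1e-3)+list(to*1e-3)
        return r
    best=None
    for y0 in np.arange(0,2*np.pi,.5):
        for c0 in ([0,0,0],[1.5,0,0],[-1.5,0,0],[0,3,0],[1.2,1.2,1.2],[2,0,2]):
            s=least_squares(f,list(np.array(L0)*np.array(LS))+[y0]+c0+[0,0,0],max_nfev=60)
            if best is None or s.cost<best.cost: best=s
    s=least_squares(f,best.x); return s.x,s.cost
LS=(1,1,1,-1,1,1,1)
def FK(q,x):
    T=fk(q,SG,x[:7]); yaw=Ro.from_euler('z',x[7]).as_matrix(); Rm=yaw@T[:3,:3]
    return yaw@T[:3,3]+Rm@x[11:14], Rm@Ro.from_rotvec(x[8:11]).as_matrix(), T
E
python3 - <<'E'
from kin import *
d=json.load(open('data.json'))
x,c=fit(d);print(c,np.round(x,4))
for q,p,r in d:
    P,R,_=FK(q,x);print(np.round((P-p)*1000,2),np.abs(R-r).max())
np.save('kin.npy',x)
E
```

```text
4.9091544553511206e-05 [-0.9928  0.5013 -0.012  -0.0115 -0.5143  0.0357  0.5456 -0.0784  0.0881
 -2.2602  2.2598 -0.0243  0.0115  0.4486]
[ 3.38 -3.31  3.26] 0.0013380944454090865
[-2.03  2.72  3.59] 0.00044441311481579777
[ 1.64  2.07 -0.46] 0.00042911165921081726
[ 1.26 -1.6  -1.85] 0.000425278429972367
[ 0.79  1.26 -4.54] 0.00016615352695320464
```

{"method": "move_arm", "body": {
  "rows": [
    [30,4,-10,0.2,-6,0,40],
    [60,8,-40,0.4,-12,0,40],
    [80,11,-80,0.7,-19.7,0,40],
    [95,11,-120,0.7,-19.7,0,40],
    [95,11,-130,0.7,-19.7,0,40],
    [95,11,-130,0.7,-19.7,0,40],
    [95,11,-130,0.7,-19.7,0,40]
  ]
}}

```text
clock: 3.9
tool_pos: [0.5661, -0.2363, 0.2133]
orientation: [[0.94, 0.34, -0.038], [0.035, 0.016, 0.999], [0.34, -0.94, 0.003]]
wrist_force: [-0.6, 0.2, 1.0]
gripper_width: 0.0398
```

```bash
python3 log.py; python3 - <<'E'
from kin import *
from scipy.optimize import least_squares
d=json.load(open('data.json'))
x,c=fit(d);print(c,np.round(x,4))
for q,p,r in d:
    P,R,_=FK(q,x);print(np.round((P-p)*1000,2),np.abs(R-r).max())
np.save('kin.npy',x)
from h import *
c,im=snap('wrist','w4');snap('scene','s4')
E
```

```text
6 3.9 [-13.   17.7  41.5 115.1 -34.9  38.4  52.8] [ 0.5661 -0.2363  0.2133]
0.00012413279166820042 [ 3.0910e-01  4.9790e-01 -1.6000e-03 -7.2000e-03 -4.7990e-01  8.1000e-03
 -1.0570e-01  6.2222e+00 -6.5700e-02  2.1869e+00 -2.1942e+00 -2.2900e-02
  2.1600e-02 -2.0270e-01]
[ 2.09 -2.18  6.13] 0.0034992457746017966
[-4.89  2.18  3.09] 0.0034340951204088906
[ 1.51 -0.01 -1.71] 0.0035118401373921545
[-1.19 -3.9  -3.81] 0.0036001739189912433
[ 5.96  3.76 -2.56] 0.003346754917392324
[ 0.13  0.78 -1.13] 0.017414216614817974
```

View pics/w4.png

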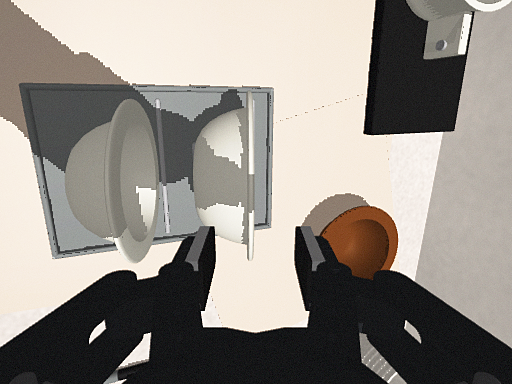

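View pics/s4.png

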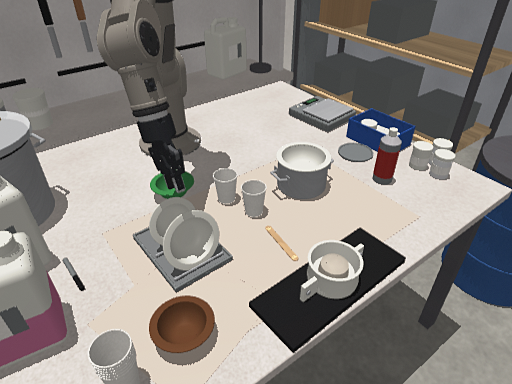

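```bash
cat > plan.py <<'E'
from kin import *
from scipy.optimize import least_squares
x=np.load('kin.npy')
LO=np.array([-169.35,-19.33,-80.79,13.8,-78.32,9.67,-169.56]);HI=np.array([169.35,120.38,83.38,139.57,258.32,109.79,169.56])
def ik(P,R,q0,w=1e-3,m=3):
    def f(q):
        p,r,_=FK(q,x); return np.r_[(p-P)*10,Ro.from_matrix(r@R.T).as_rotvec()*3,(q-q0)/57*w]
    s=least_squares(f,np.clip(q0,LO+m,HI-m),bounds=(LO+m-.01,HI-m+.01),max_nfev=100)
    p,r,_=FK(s.x,x); return s.x,np.linalg.norm(p-P),np.degrees(np.linalg.norm(Ro.from_matrix(r@R.T).as_rotvec()))
def Rplace(psi,tilt=0):
    # approach horizontal azimuth psi (deg), jaw x up; tilt>0 points approach downward
    a=np.array([np.cos(np.radians(psi)),np.sin(np.radians(psi)),0]); z=np.array([0,0,1.])
    t=np.radians(tilt); y=a*np.cos(t)-z*np.sin(t); xx=z*np.cos(t)+a*np.sin(t)
    return np.c_[xx,y,np.cross(xx,y)]
E
python3 - <<'E'
from plan import *
rng=np.random.default_rng(0)
q0=np.array(json.load(open('data.json'))[-1][0])
pot=np.array([.518,.213,.125])
for psi in range(-180,180,20):
    R=Rplace(psi); P=pot-.065*R[:,1]; best=None
    for k in range(14):
        s=q0 if k==0 else LO+rng.random(7)*(HI-LO)
        q,e,a=ik(P,R,s,w=0)
        if e<.003 and a<1:
            c=np.abs(q-q0).max()
            if best is None or c<best[0]: best=(c,q)
    print(psi,None if best is None else (round(best[0]),np.round(best[1])))
E
```

```text
-180 None
-160 None
-140 None
-120 None
-100 None
-80 (166, array([ -88.,   95.,   70.,   73.,    0.,   91., -114.]))
-60 (173, array([-102.,   91.,   65.,   91.,    9.,   69., -120.]))
-40 (203, array([-105.,   76.,   48.,  108.,   42.,   56., -150.]))
-20 (171, array([-132.,  106.,   68.,  124.,   -2.,   20., -119.]))
0 None
20 None
40 None
60 (114, array([ 80., 101., -58., 134., -49.,  14., 167.]))
80 (98, array([ 60.,  77., -48., 118., -45.,  48., 151.]))
100 (92, array([ 40.,  69., -35., 102., -43.,  75., 145.]))
120 (84, array([ 28.,  72., -32.,  84., -34.,  93., 137.]))
140 (94, array([ 25.,  85., -52.,  66., -11., 107., 120.]))
160 None
```

```bash
cat >> plan.py <<'E'
def jac(q,h=1e-3):
    p0,r0,_=FK(q,x);J=np.zeros((6,7))
    for i in range(7):
        dq=q.copy();dq[i]+=np.degrees(h);p,r,_=FK(dq,x);J[:3,i]=(p-p0)/h;J[3:,i]=Ro.from_matrix(r@r0.T).as_rotvec()/h
    return J
def follow(q,P,R,n,lam=1e-3,W=None,log=False):
    "straight interpolation to pose in n steps, min norm"
    q=np.array(q,float);p0,r0,_=FK(q,x);rv=Ro.from_matrix(R@r0.T).as_rotvec();Q=[]
    for k in range(1,n+1):
        Pt=p0+(P-p0)*k/n;Rt=Ro.from_rotvec(rv*k/n).as_matrix()@r0
        for _ in range(3):
            p,r,_=FK(q,x);e=np.r_[Pt-p,Ro.from_matrix(Rt@r.T).as_rotvec()]
            J=jac(q); dq=J.T@np.linalg.solve(J@J.T+lam*np.eye(6)*.1,e)
            q=np.clip(q+np.degrees(dq),LO,HI)
        Q.append(q.copy())
    return q,np.linalg.norm(e[:3]),np.degrees(np.linalg.norm(e[3:])),np.array(Q)
E
python3 - <<'E'
from plan import *
d=json.load(open('data.json'))
for a,b in zip(d[:-1],d[1:]):
    q,e,g,_=follow(a[0],np.array(b[1]),np.array(b[2]),20); print(np.round(q,1),np.round(b[0],1),round(e,4),round(g,2))
E
```

```text
[-53.   -3.4  25.5 105.6   1.6  77.6 -26.1] [-52.8  -4.   24.7 105.8   1.7  78.  -26.7] 0.0 0.0
[-28.8  10.8  46.1  96.7  -7.8  76.   20.5] [-29.5  11.3  47.2  96.6  -8.5  76.   21.1] 0.0 0.0
[-15.4  24.3  46.3  88.1 -17.7  75.3  34.8] [-15.3  24.8  46.9  88.3 -18.3  75.2  35.6] 0.0 0.0
[-22.1   9.4  51.  103.4  -7.8  70.9  33. ] [-22.3  10.2  51.  103.1  -8.7  70.8  33.1] 0.0 0.0
[-12.3  17.9  41.5 114.7 -36.   39.6  54. ] [-13.   17.7  41.5 115.1 -34.9  38.4  52.8] 0.0 0.0
```

```bash
cat > search.py <<'E'
from plan import *
import sys
rng=np.random.default_rng(1)
q0=np.array(json.load(open('data.json'))[-1][0])
cM=np.array([.6082,-.2355,.0825]); th=np.radians(19.7); yw=np.radians(2)
n=np.array([np.cos(th)*np.cos(yw),np.cos(th)*np.sin(yw),np.sin(th)]); a0=np.array([np.sin(th)*np.cos(yw),np.sin(th)*np.sin(yw),-np.cos(th)])
pot=np.array([.518,.213,.13])
def frame(xx,y): return np.c_[xx,y,np.cross(xx,y)]
def pick(phi,s):
    a=Ro.from_rotvec(n*np.radians(phi)).apply(a0); return cM-a*.065, frame(s*n,a)
def place(psi,tilt,s):
    R=Rplace(psi,tilt); return pot-.065*R[:,1], frame(s*R[:,0],R[:,1])
if __name__=='__main__':
  picks={}
  for s in (1,-1):
    for phi in (-60,-40,-20,0,20,40,60):
        P,R=pick(phi,s); h=P-R[:,1]*.06
        q,e,g,Q=follow(q0,h,R,15 if s==1 else 40)
        if e>.004 or g>2: continue
        q2,e2,g2,Q2=follow(q,P,R,8); 
        if e2>.004 or g2>2: continue
        mar=min((Q2-LO).min(),(HI-Q2).min()); picks[s,phi]=(q2,mar); print('pick',s,phi,np.round(q2),round(mar,1))
  res=[]
  for (s,phi),(qp,m) in picks.items():
    P,R=pick(phi,s); ql,_,_,_=follow(qp,P+[-.03,0,.16],R,8)
    for psi in list(range(-120,20,20))+[100,110,120,130,140]:
      for tilt in (0,12):
        Pp,Rp=place(psi,tilt,s)
        for via in (0,1,2):
          if via==0:
            q,e,g,Q=follow(ql,Pp+[0,0,.12],Rp,30)
          else:
            # via: translate first with part of yaw about z
            Rv=Ro.from_euler('z',(psi/2 if via==1 else psi/1),degrees=True).as_matrix()@R
            Pv=np.array([.45,.0,.38]) 
            q,e,g,Q=follow(ql,Pv,Rv,15)
            if e>.01 or g>3: continue
            q,e,g,Q=follow(q,Pp+[0,0,.12],Rp,25)
          if e>.01 or g>4: continue
          q,e,g,Q2=follow(q,Pp,Rp,8)
          if e<.005 and g<2:
            mar=min((Q2-LO).min(),(HI-Q2).min()); res.append((mar,s,phi,psi,tilt,via,np.round(q)))
  res.sort(key=lambda r:-r[0])
  for r in res[:25]: print(r)
  print(len(res))
E
time python3 search.py
```

```text
pick 1 -60 [-66.  80.  72. 113. -20.  27. -15.] 8.6
pick 1 -40 [-56.  53.  66. 120. -18.  16.   1.] 6.1
pick 1 -20 [-32.  29.  48. 120. -22.  16.  26.] 6.5
pick 1 0 [ -7.  25.  35. 115. -45.  34.  62.] 24.2
pick 1 20 [  9.  33.  31. 105. -54.  59.  76.] 24.3
pick 1 40 [ 22.  45.  26.  92. -56.  82.  81.] 22.2
pick 1 60 [ 31.  58.  20.  77. -57. 102.  80.] 3.2
pick -1 -60 [-41.  46.  37. 111.  59.  43. 107.] 28.2
pick -1 -40 [-31.  32.  35. 115.  52.  27. 126.] 17.5
(np.float64(28.53942226990074), -1, -60, -60, 12, 1, array([-86.,  54.,  33., 103.,  42.,  76.,  35.]))
(np.float64(27.85000241386237), 1, -60, 100, 12, 0, array([ 38.,  58., -33., 105., -43.,  70., 142.]))
(np.float64(27.818017861913305), -1, -60, -60, 12, 0, array([-85.,  54.,  31., 103.,  43.,  76.,  34.]))
(np.float64(24.21478781153644), -1, -60, -60, 0, 1, array([-87.,  63.,  33., 100.,  45.,  82.,  31.]))
(np.float64(23.862670613514624), -1, -40, -60, 12, 2, array([-79.,  51.,  23., 103.,  48.,  80.,  30.]))
(np.float64(23.596521556139578), -1, -60, -60, 0, 0, array([-87.,  63.,  32., 100.,  45.,  83.,  30.]))
(np.fl
[... 1354 characters left out ...]
5., 117.,  70.,  81.,  10.]))
(np.float64(19.303828819593974), -1, -40, -40, 0, 0, array([-78.,  53.,  13., 117.,  72.,  83.,   9.]))
(np.float64(19.299000147982525), -1, -40, -40, 0, 1, array([-77.,  53.,  11., 117.,  72.,  85.,   9.]))
(np.float64(19.017611070579562), 1, -20, 110, 0, 2, array([ 29.,  67., -27.,  93., -43.,  88., 144.]))
(np.float64(18.968271796951683), -1, -40, -60, 0, 2, array([-81.,  60.,  24., 100.,  50.,  87.,  26.]))
(np.float64(18.652485803258244), -1, -60, -40, 12, 2, array([-92.,  48.,  31., 120.,  62.,  64.,  21.]))
(np.float64(18.63571575672961), -1, -60, -40, 12, 0, array([-89.,  47.,  27., 120.,  64.,  66.,  20.]))
192
real	3m32.237s
user	3m31.500s
sys	0m0.165s
```

```bash
cat > p2.py <<'E'
from search import *
for sgn in (1,-1):
  for phi in (-40,-50,-60):
    P,R=pick(phi,-1); hov=P-R[:,1]*.06
    p0,r0,_=FK(q0,x)
    A=np.array([.54,-.12,.33])
    RA=Ro.from_rotvec(sgn*r0[:,1]*np.pi/2).as_matrix()@r0
    # half way between r0 and R through RA : slerp choose
    q,e,g,Q1=follow(q0,A,RA,15); q1=q
    q,e2,g2,Q2=follow(q,hov,R,15)
    q,e3,g3,Q3=follow(q,P,R,6)
    Q=np.vstack([Q1,Q2,Q3]); print(sgn,phi,np.round([e,e2,e3],3),np.round([g,g2,g3],1),np.round(q),'mar',np.round((Q-LO).min(0)),np.round((HI-Q).min(0)))
E
python3 p2.py
```

```text
1 -40 [0.    0.013 0.   ] [0.  1.2 0. ] [ -55.   59.   77.  115.  -47.   25. -148.] mar [104.  28. 124.  95.  31.  14.  19.] [185.  61.   0.  20. 275.  60. 125.]
1 -50 [0.    0.029 0.   ] [0.  2.7 0. ] [ -60.   72.   80.  114.  -42.   27. -161.] mar [ 99.  28. 124.  95.  36.  10.   6.] [185.  49.   0.  18. 272.  60. 125.]
1 -60 [0.    0.047 0.014] [0.  7.5 1.9] [ -64.   86.   83.  111.  -42.   34. -170.] mar [ 97.  27. 124.  95.  36.   7.   0.] [185.  34.   0.  16. 269.  60. 125.]
-1 -40 [0. 0. 0.] [0. 0. 0.] [-31.  32.  35. 115.  52.  27. 127.] mar [135.  20. 111.  97.  46.  17. 226.] [183.  88.  42.  23. 206.  63.  39.]
-1 -50 [0. 0. 0.] [0. 0. 0.] [-36.  38.  35. 114.  60.  35. 113.] mar [130.  20. 111.  96.  46.  26. 226.] [183.  82.  42.  23. 199.  62.  50.]
-1 -60 [0. 0. 0.] [0. 0. 0.] [-38.  45.  34. 111.  62.  44. 106.] mar [127.  20. 110.  95.  46.  29. 226.] [183.  75.  42.  23. 197.  59.  56.]
```

```bash
cat >> h.py <<'E'
from scipy.spatial.transform import Rotation as Ro
def delta(P,R):
    s=read_state(); r=np.array(s['orientation']); U,_,V=np.linalg.svd(r); r=U@V
    d=(np.array(P)-s['tool_pos'])*1000; v=np.degrees(Ro.from_matrix(R@r.T).as_rotvec())
    print('shift',np.round(d),'rot',np.round(v,1),'|d|',round(np.linalg.norm(d)),'|rot|',round(np.linalg.norm(v),1)); return d,v
E
cat > p3.py <<'E'
from search import *
P,R=pick(-50,-1)
qp=np.array([-36,38,35,114,60,35,113.]); qp,e,g=ik(P,R,qp,w=.01); print(np.round(qp),e,g)
ql,e,g,Q0=follow(qp,P+[-.03,0,.16],R,8); print('lift',np.round(ql),e,g)
for psi in (-40,-50,-60,-70,-80):
  for tilt in (0,8):
    Pp,Rp=place(psi,tilt,-1)
    q,e,g,Q=follow(ql,Pp+[0,0,.12],Rp,30); q,e2,g2,Q2=follow(q,Pp,Rp,8); q,e3,g3,Q3=follow(q,Pp-Rp[:,1]*.06,Rp,8)
    Q=np.vstack([Q,Q2,Q3]); print(psi,tilt,np.round([e,e2,e3],3),np.round([g,g2,g3],1),np.round(q),'mar',np.round(np.minimum((Q-LO).min(0),(HI-Q).min(0))), 'rot',np.round(np.degrees(Ro.from_matrix(Rp@R.T).as_rotvec())))
E
python3 p3.py; python3 - <<'E'
from h import *
from search import pick
s=read_state(); r=np.array(s['orientation'])
RA=Ro.from_rotvec(-r[:,1]*np.pi/2).as_matrix()@r
delta([.54,-.12,.33],RA)
E
```

```text
[-36.  38.  35. 114.  60.  35. 113.] 3.6678613584208404e-08 1.622506990851539e-05
lift [-38.  19.  35. 113.  56.  49. 130.] 5.967041609368384e-07 2.2583844194327745e-05
-40 0 [0. 0. 0.] [0. 0. 0.] [-87.  54.  15. 115.  64.  84.  12.] mar [ 83.  33.  48.   9. 136.  26.  44.] rot [  7. -70.   7.]
-40 8 [0. 0. 0.] [0. 0. 0.] [-86.  47.  15. 117.  63.  79.  17.] mar [ 84.  32.  48.  11. 136.  30.  44.] rot [ 12. -64.   3.]
-50 0 [0. 0. 0.] [0. 0. 0.] [-86.  57.  19. 105.  55.  87.  21.] mar [ 84.  35.  48.  14. 133.  23.  44.] rot [  1. -70.  -2.]
-50 8 [0. 0. 0.] [0. 0. 0.] [-85.  50.  19. 107.  54.  83.  24.] mar [ 84.  34.  48.  15. 133.  26.  44.] rot [  6. -65.  -6.]
-60 0 [0. 0. 0.] [0. 0. 0.] [-84.  61.  22.  95.  47.  92.  28.] mar [ 86.  37.  48.  17. 126.  18.  44.] rot [ -5. -70. -10.]
-60 8 [0. 0. 0.] [0. 0. 0.] [-83.  55.  22.  97.  46.  88.  30.] mar [ 87.  36.  48.  19. 124.  22.  44.] rot [  1. -65. -14.]
-70 0 [0. 0. 0.] [0. 0. 0.] [-80.  66.  25.  85.  41.  98.  34.] mar [ 89.  38.  48.  20. 119.  11.  45.] rot [-11. -70. -19.]
-70 8 [0. 0. 0.] [0. 0. 0.] [-80.  59.  25.  87.  39.  94.  36.] mar [ 90.  37.  48.  21. 117.  15.  44.] rot [ -5. -66. -23.]
-80 0 [0. 0. 0.] [0. 0. 0.] [-76.  70.  28.  74.  35. 106.  39.] mar [ 92.  38.  48.  22. 113.   4.  45.] rot [-17. -69. -28.]
-80 8 [0. 0. 0.] [0. 0. 0.] [-76.  64.  28.  77.  33. 102.  40.] mar [ 93.  38.  48.  23. 111.   8.  44.] rot [-11. -65. -32.]
shift [-26. 117. 116.] rot [-30.7  -1.4  84.6] |d| 167 |rot| 90.0
```

{"method": "move_arm", "body": {
  "rows": [
    [-5,5,25,-2.8,-0.1,7.7,40],
    [-8,15,50,-5.6,-0.3,15.4,40],
    [-11,28,75,-8.4,-0.4,23.1,40],
    [-14,40,95,-11.2,-0.5,30.8,40],
    [-17,55,110,-14,-0.6,38.5,40],
    [-20,70,116,-16.7,-0.8,46.1,40],
    [-23,85,116,-19.5,-0.9,53.8,40],
    [-26,100,116,-22.3,-1,61.5,40],
    [-26,117,116,-25.1,-1.1,69.2,40],
    [-26,117,116,-27.9,-1.3,76.9,40],
    [-26,117,116,-30.7,-1.4,84.6,40],
    [-26,117,116,-30.7,-1.4,84.6,40]
  ]
}}

```text
clock: 5.2
tool_pos: [0.5405, -0.1199, 0.3316]
orientation: [[-0.039, 0.344, -0.938], [0.999, 0.016, -0.035], [0.003, -0.939, -0.344]]
wrist_force: [0.2, -0.3, 0.7]
gripper_width: 0.0399
```

```bash
python3 log.py; python3 - <<'E'
from h import *
from search import pick
P,R=pick(-50,-1); print(P,R)
delta(P-R[:,1]*.06,R)
E
```

```text
7 5.2 [-26.2  -1.1  34.7 114.5  -4.5  46.7 103.3] [ 0.5405 -0.1199  0.3316]
[ 0.59238659 -0.18622898  0.12183576] [[-0.94089703  0.24328322 -0.23563968]
 [-0.03285685 -0.75801574 -0.65140814]
 [-0.33709526 -0.6051656   0.72120828]]
shift [  37.  -21. -173.] rot [-66.8  36.8  65.4] |d| 179 |rot| 100.4
```

{"method": "move_arm", "body": {
  "rows": [
    [0,5,10,-5.57,3.07,5.45,40],
    [3,10,10,-11.1,6.1,10.9,40],
    [6,15,5,-16.7,9.2,16.3,40],
    [9,15,0,-22.3,12.3,21.8,40],
    [12,12,-10,-27.8,15.3,27.2,40],
    [15,10,-25,-33.4,18.4,32.7,40],
    [18,5,-40,-39,21.5,38.1,40],
    [21,0,-60,-44.5,24.5,43.6,40],
    [25,-5,-80,-50.1,27.6,49,40],
    [29,-8,-95,-55.7,30.7,54.5,40],
    [33,-10,-110,-61.2,33.7,59.9,40],
    [37,-11,-120,-66.8,36.8,65.4,40]
  ]
}}

```text
clock: 6.4
tool_pos: [0.5787, -0.1305, 0.212]
orientation: [[-0.939, 0.248, -0.237], [-0.036, -0.758, -0.651], [-0.341, -0.603, 0.722]]
wrist_force: [-0.1, -0.8, -0.6]
gripper_width: 0.0402
```

```bash
python3 log.py; python3 - <<'E'
from h import *
from search import pick
P,R=pick(-50,-1)
snap('wrist','w5')
delta(P-R[:,1]*.06,R);delta(P,R)
E
```

```text
8 6.4 [-41.5  25.8  26.5 119.9  56.7  52.8 113.1] [ 0.5787 -0.1305  0.212 ]
shift [  0. -12. -51.] rot [ 0.4 -0.3 -0.6] |d| 52 |rot| 0.8
shift [ 15. -57. -87.] rot [ 0.4 -0.3 -0.6] |d| 105 |rot| 0.8
```

View pics/w5.png

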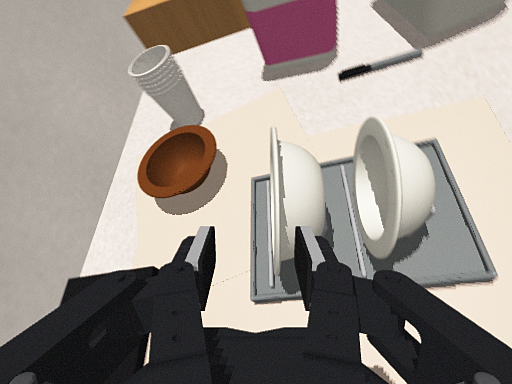

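{"method": "move_arm", "body": {
  "rows": [
    [0,-6,-26,0.2,-0.1,-0.3,40],
    [0,-12,-51,0.4,-0.3,-0.6,40],
    [0,-12,-51,0.4,-0.3,-0.6,40],
    [0,-12,-51,0.4,-0.3,-0.6,40]
  ]
}}

```text
clock: 6.85
tool_pos: [0.5781, -0.141, 0.1592]
orientation: [[-0.94, 0.244, -0.24], [-0.03, -0.758, -0.651], [-0.341, -0.605, 0.72]]
wrist_force: [0.2, -0.9, 0.3]
gripper_width: 0.04
```

```bash
python3 - <<'E'
from h import *
from search import *
P,R=pick(-50,-1)
c,im=snap('wrist','w6')
delta(P,R)
for r,z in ((.077,0),(.068,0)):
  cc=cM
  for k in range(0,360,8):
    a=Ro.from_rotvec(n*np.radians(k)).apply(a0); u=proj(c,cM-a*.077); 
    if 0<=u[0]<512 and 0<=u[1]<384: cv2.circle(im,(int(round(u[0])),int(round(u[1]))),1,(0,0,255),-1)
cv2.imwrite('pics/w6o.png',im)
E
```

```text
shift [ 14. -46. -38.] rot [-0.1  0.3  0.1] |d| 61 |rot| 0.3
```

View pics/w6o.png

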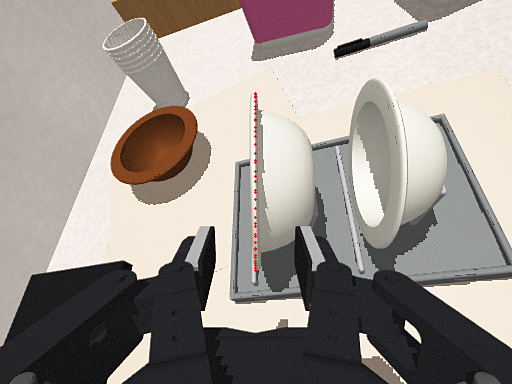

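```bash
python3 - <<'E'
from h import *
from search import *
def centre(c,pA,pB,n,c0,Rr):
    C,_=ray(c,(0,0)); C=C-n*np.dot(C-c0,n)
    e1=np.cross(n,[0,0,1]);e1/=np.linalg.norm(e1);e2=np.cross(n,e1)
    dirs=[]
    for p in (pA,pB):
        _,d=ray(c,p); d=d-n*np.dot(d,n); dirs.append(d/np.linalg.norm(d))
    half=np.arccos(dirs[0]@dirs[1])/2; b=dirs[0]+dirs[1];b/=np.linalg.norm(b)
    return C+b*Rr/np.sin(half)
for f,A,B in (('w5',(273.5,127),(277.5,275)),('w6',(254,91),(255.5,284)),('w4',(250,92),(251,261))):
    c=dict(np.load(f'pics/{f}.npz')); print(f,np.round(centre(c,A,B,n,cM,.077),4),cM)
im=cv2.imread('pics/w6.png');cv2.imwrite('pics/w6z.png',cv2.resize(im[80:300,200:340],None,fx=3,fy=2.6))
E
```

```text
w5 [ 0.6095 -0.2382  0.0791] [ 0.6082 -0.2355  0.0825]
w6 [ 0.6027 -0.2199  0.0962] [ 0.6082 -0.2355  0.0825]
w4 [ 0.6083 -0.2367  0.0823] [ 0.6082 -0.2355  0.0825]
```

View pics/w6z.png

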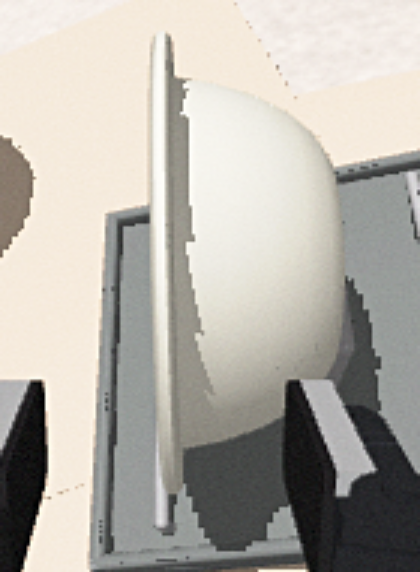

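{"method": "move_arm", "body": {
  "rows": [
    [4,-13,-11,0,0.3,0,30],
    [8,-26,-21,0,0.3,0,30],
    [11,-37,-31,0,0.3,0,30],
    [14,-46,-38,0,0.3,0,30],
    [14,-46,-38,0,0.3,0,30],
    [14,-46,-38,0,0.3,0,30]
  ]
}}

```text
clock: 7.5
tool_pos: [0.5926, -0.1867, 0.1217]
orientation: [[-0.941, 0.242, -0.237], [-0.031, -0.758, -0.652], [-0.337, -0.606, 0.721]]
wrist_force: [0.7, 0.0, 0.4]
gripper_width: 0.0299
```

```bash
python3 - <<'E'
from h import *
from search import *
P,R=pick(-50,-1)
c,im=snap('wrist','w7')
delta(P,R)
cv2.imwrite('pics/w7z.png',im[40:384,100:420])
E
```

```text
shift [-0.  0.  0.] rot [-0.1 -0.   0.1] |d| 0 |rot| 0.1
```

View pics/w7z.png

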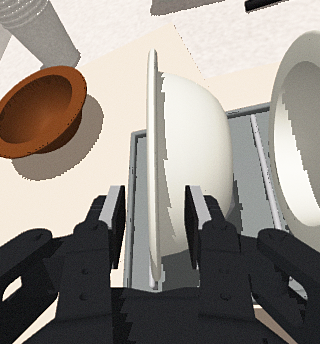

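The rim sits midway between the pads, at column 155 with the pads at 122 and 188. I'm closing the gripper.

{"method": "move_arm", "body": {
  "rows": [
    [0,0,0,0,0,0,15],
    [0,0,0,0,0,0,8],
    [0,0,0,0,0,0,0],
    [0,0,0,0,0,0,0],
    [0,0,0,0,0,0,0],
    [0,0,0,0,0,0,0],
    [0,0,0,0,0,0,0]
  ],
  "newtons": 70
}}

```text
clock: 8.25
tool_pos: [0.5933, -0.1857, 0.1221]
orientation: [[-0.941, 0.243, -0.236], [-0.032, -0.757, -0.652], [-0.337, -0.606, 0.72]]
wrist_force: [-1.6, 3.5, 6.8]
gripper_width: 0.0027
```

```bash
python3 - <<'E'
from h import *
c,im=snap('wrist','w8'); cv2.imwrite('pics/w8z.png',cv2.resize(im[40:384,100:420],None,fx=1.7,fy=1.7))
c,im=snap('scene','s8'); cv2.imwrite('pics/s8z.png',cv2.resize(im[120:300,100:280],None,fx=3,fy=3))
E
```

```text
(no output)
```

View pics/w8z.png

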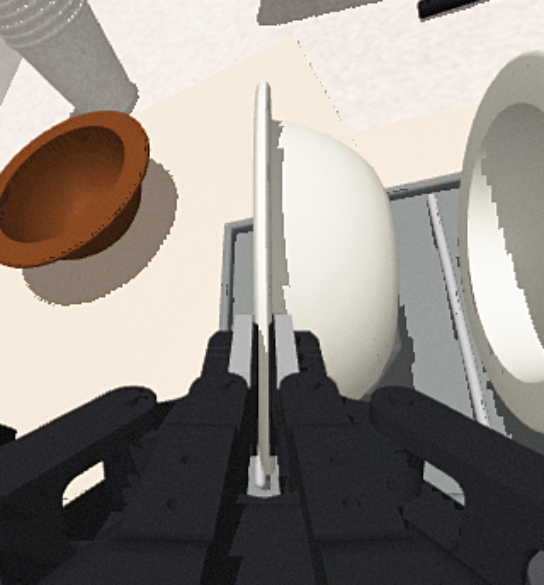

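View pics/s8z.png

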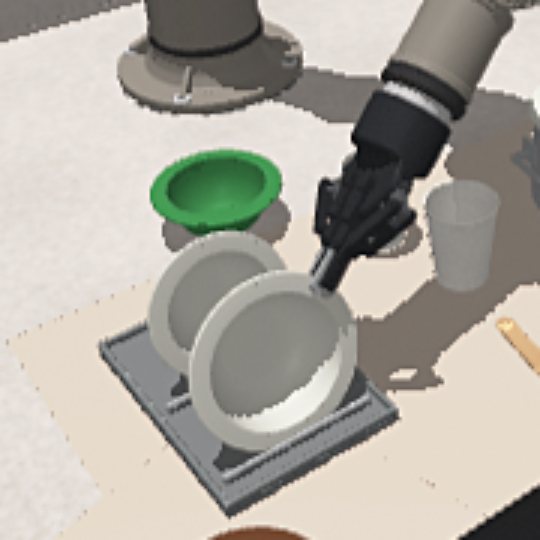

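{"method": "move_arm", "body": {
  "rows": [
    [-3,0,10,0,0,0,0],
    [-8,0,25,0,0,0,0],
    [-14,0,45,0,0,0,0],
    [-20,0,65,0,0,0,0],
    [-25,10,100,0,0,0,0],
    [-28,20,140,0,0,0,0],
    [-30,30,180,0,0,0,0],
    [-30,30,180,0,0,0,0],
    [-30,30,180,0,0,0,0]
  ]
}}

```text
clock: 9.25
tool_pos: [0.563, -0.1554, 0.302]
orientation: [[-0.94, 0.244, -0.237], [-0.032, -0.756, -0.654], [-0.339, -0.608, 0.719]]
wrist_force: [-0.1, -0.2, -1.5]
gripper_width: 0.0027
```

```bash
python3 log.py; python3 - <<'E'
from h import *
c,im=snap('wrist','w9'); cv2.imwrite('pics/w9z.png',cv2.resize(im[0:384,100:420],None,fx=1.5,fy=1.5))
c,im=snap('scene','s9')
E
```

```text
9 9.25 [-42.1  15.1  28.4 118.6  55.5  59.7 123.4] [ 0.563  -0.1554  0.302 ]
```

View pics/w9z.png

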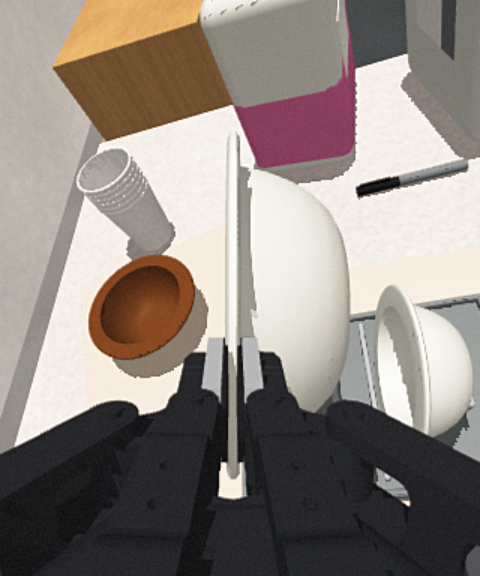

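View pics/s9.png

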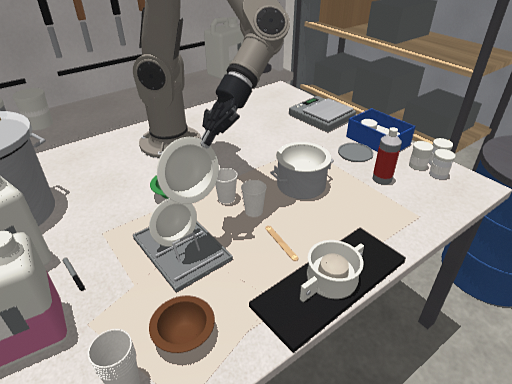

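```bash
python3 - <<'E'
from h import *
for nm,f,box in (('top','top0',(160,235,145,225)),('scene','scene0',(130,205,260,340))):
    c=calibration(nm); im=cv2.imread(f'pics/{f}.png'); k=7
    z=cv2.resize(im[box[0]:box[1],box[2]:box[3]],None,fx=k,fy=k,interpolation=cv2.INTER_CUBIC)
    for cen,col in (((.518,.2135),(0,0,255)),):
      for r,zz in ((.086,.115),(.069,.115)):
        for a in np.linspace(0,2*np.pi,90):
            u=proj(c,np.array([cen[0]+r*np.cos(a),cen[1]+r*np.sin(a),zz])); u=((u-[box[2],box[0]]+.5)*k-.5)
            cv2.circle(z,tuple(int(round(v)) for v in u),1,col,-1)
    cv2.imwrite(f'pics/ov_{nm}.png',z)
E
```

```text
(no output)
```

View pics/ov_top.png

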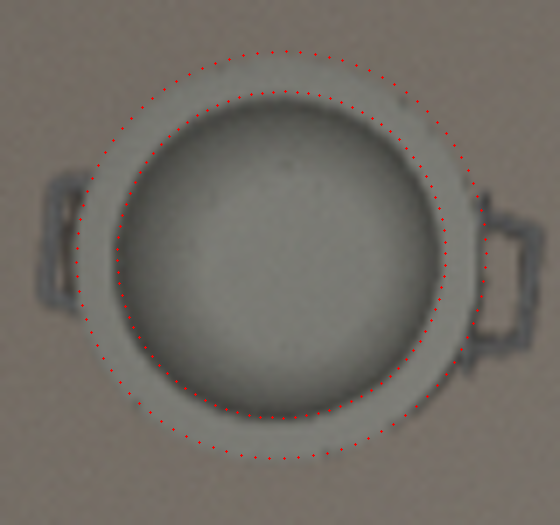

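View pics/ov_scene.png

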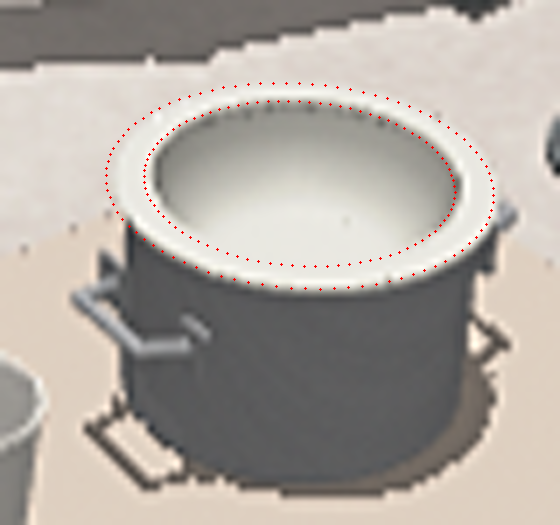

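```bash
cat > tgt.py <<'E'
from h import *
from search import place,pot,pick
import search
search.pot[:]=[.518,.2155,0]
def plc(psi,tilt,zrim,r=.065,s=-1):
    "TCP pose so that cover's rim mid-plane centre is at pot axis, height zrim (at centre)"
    search.pot[:]=[.518,.2155,zrim]; R=search.Rplace(psi,tilt); Rr=np.c_[s*R[:,0],R[:,1],np.cross(s*R[:,0],R[:,1])]
    return search.pot-r*R[:,1],Rr
E
python3 - <<'E'
from tgt import *
from plan import follow
P,R=plc(-55,6,.28)
delta(P,R)
q=read_state()['q']
q,e,g,Q=follow(q,P,R,20);print(np.round(q),e,g)
P,R=plc(-55,6,.13); q,e,g,Q=follow(q,P,R,10);print(np.round(q),e,g)
E
```

```text
shift [-81. 425. -14.] rot [  2.1 -66.7  -9. ] |d| 433 |rot| 67.3
[-79.  37.  19. 107.  60.  91.  34.] 1.0048745231462933e-06 2.0272934877701686e-05
[-77.  53.  17. 105.  57.  84.  23.] 2.6659988962301554e-07 3.281035785132588e-06
```

{"method": "move_arm", "body": {
  "rows": [
    [-5,15,15,0.2,-4,-0.5,0],
    [-12,50,30,0.4,-9,-1.2,0],
    [-20,90,40,0.6,-15,-2,0],
    [-28,130,40,0.8,-21,-2.8,0],
    [-36,170,40,1,-28,-3.8,0],
    [-44,215,40,1.2,-35,-4.7,0],
    [-52,260,40,1.4,-42,-5.6,0],
    [-60,305,30,1.6,-49,-6.6,0],
    [-68,345,15,1.8,-55,-7.4,0],
    [-75,385,0,2,-61,-8.2,0],
    [-81,425,-14,2.1,-66.7,-9,0],
    [-81,425,-14,2.1,-66.7,-9,0]
  ]
}}

```text
clock: 10.55
tool_pos: [0.4795, 0.2751, 0.2797]
orientation: [[-0.064, 0.577, -0.814], [0.078, -0.81, -0.581], [-0.995, -0.101, 0.007]]
wrist_force: [-0.1, -0.9, -1.9]
gripper_width: 0.0028
```

```bash
python3 log.py; python3 - <<'E'
from tgt import *
snap('scene','s10');snap('wrist','w10');snap('top','t10')
P,R=plc(-55,6,.28); delta(P,R)
E
```

```text
10 10.55 [-79.5  40.9  16.2 107.2  54.8  94.   33.5] [0.4795 0.2751 0.2797]
shift [-0.  1.  1.] rot [ 0.2 -0.   0.1] |d| 1 |rot| 0.3
```

View pics/s10.png

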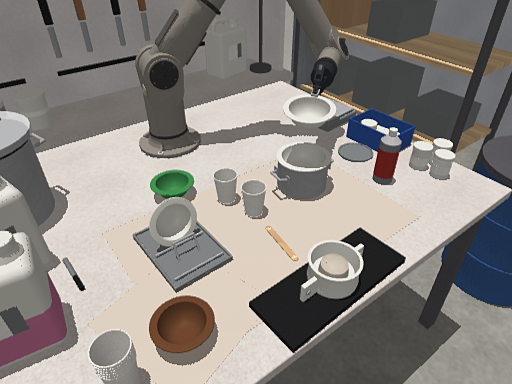

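View pics/w10.png

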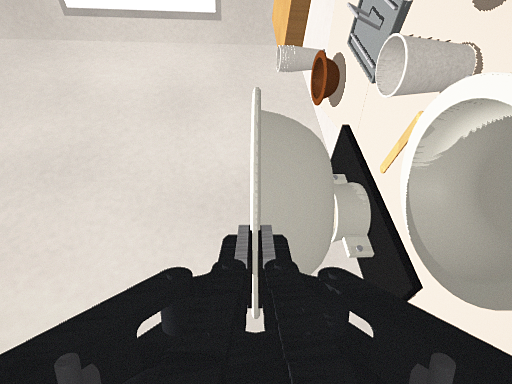

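View pics/t10.png

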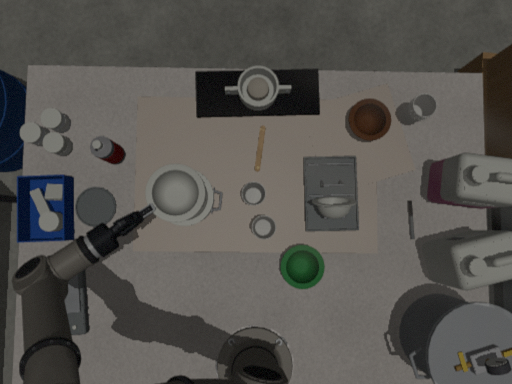

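```bash
cat > ov.py <<'E'
from h import *
def ov(nm,f,cen,nrm,radii,zoff,box,out,k=6):
    c=dict(np.load(f'pics/{f}.npz')); im=cv2.imread(f'pics/{f}.png')
    z=cv2.resize(im[box[0]:box[1],box[2]:box[3]],None,fx=k,fy=k,interpolation=cv2.INTER_CUBIC)
    e1=np.cross(nrm,[1,0,0]);e1/=np.linalg.norm(e1);e2=np.cross(nrm,e1)
    for r,zz in zip(radii,zoff):
        for a in np.linspace(0,2*np.pi,90):
            u=proj(c,cen+nrm*zz+r*(e1*np.cos(a)+e2*np.sin(a))); u=((u-[box[2],box[0]]+.5)*k-.5)
            cv2.circle(z,tuple(int(round(v)) for v in u),1,(0,0,255),-1)
    cv2.imwrite(f'pics/{out}.png',z)
E
python3 - <<'E'
from ov import *
s=read_state();R=np.array(s['orientation']);cen=s['tool_pos']+.065*R[:,1];nn=-R[:,0]
print(cen,nn)
ov('top','t10',cen,nn,(.077,.060),(.0025,.0025),(150,240,130,230),'ov_t10')
ov('scene','s10',cen,nn,(.077,.060),(.0025,.0025),(80,150,265,355),'ov_s10')
E
```

```text
[0.51837748 0.21487582 0.27915754] [ 0.06040381 -0.0815367   0.99483825]
```

View pics/ov_t10.png

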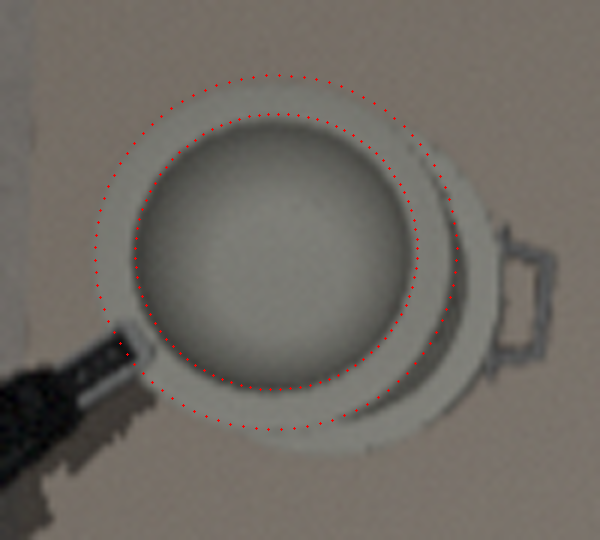

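View pics/ov_s10.png

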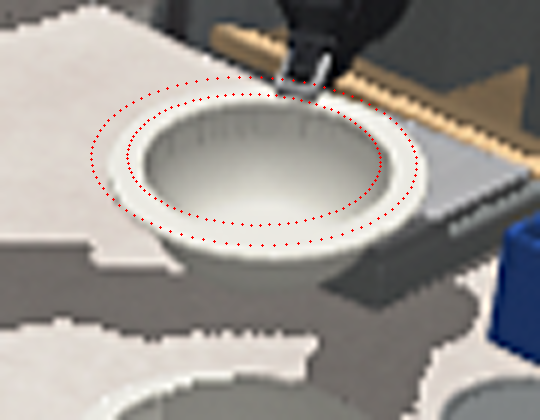

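{"method": "move_arm", "body": {
  "rows": [
    [0,0,-25,0,0,0,0],
    [0,0,-55,0,0,0,0],
    [0,0,-85,0,0,0,0],
    [0,0,-110,0,0,0,0],
    [0,1,-128,0,0,0,0],
    [0,1,-138,0,0,0,0],
    [0,1,-143,0,0,0,0],
    [0,1,-143,0,0,0,0],
    [0,1,-143,0,0,0,0]
  ]
}}

```text
clock: 11.6
tool_pos: [0.4817, 0.2687, 0.1437]
orientation: [[-0.06, 0.569, -0.82], [0.082, -0.816, -0.572], [-0.995, -0.102, 0.002]]
wrist_force: [0.2, 0.3, -2.2]
gripper_width: 0.0027
```

```bash
python3 log.py; python3 - <<'E'
from tgt import *
c,a=snap('scene','s11');c,b=snap('wrist','w11')
cv2.imwrite('pics/s11z.png',cv2.resize(a[100:210,250:350],None,fx=5,fy=5,interpolation=cv2.INTER_CUBIC))
P,R=plc(-55,6,.135); delta(P,R)
E
```

```text
11 11.6 [-77.4  54.2  14.1 106.   52.   87.2  23.4] [0.4817 0.2687 0.1437]
shift [-1. -1. -2.] rot [0.2 0.  0.1] |d| 2 |rot| 0.2
```

View pics/s11z.png

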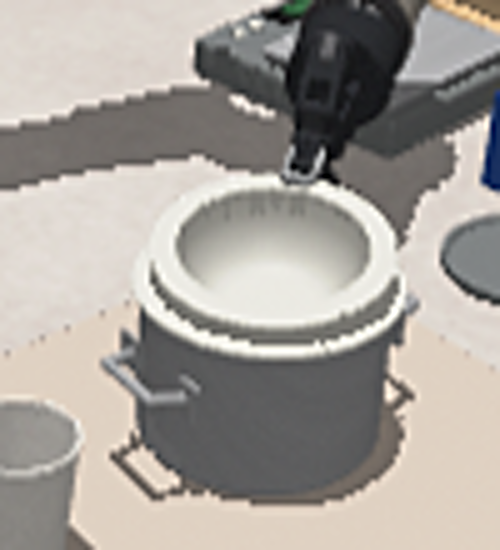

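View pics/w11.png

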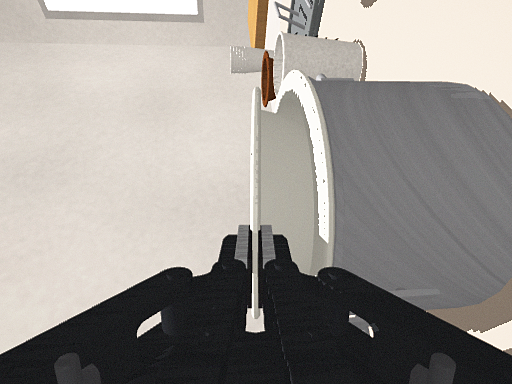

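{"method": "move_arm", "body": {
  "rows": [
    [0,0,-2,0,0,0,0],
    [0,0,-4,0,0,0,0],
    [0,0,-6,0,0,0,0],
    [0,0,-8,0,0,0,0],
    [0,0,-8,0,0,0,0]
  ]
}}

```text
clock: 12.2
tool_pos: [0.4815, 0.2689, 0.1352]
orientation: [[-0.06, 0.569, -0.82], [0.082, -0.816, -0.572], [-0.995, -0.102, 0.002]]
wrist_force: [-0.1, -0.5, -1.5]
gripper_width: 0.0025
```

```bash
python3 - <<'E'
from h import *
s=read_state();print(s['wrist_force'],s['ft_torque'])
c,b=snap('wrist','w12')
E
```

```text
[-0.05595368 -0.49774111 -1.46616413] [ 1.25191985  0.85671967 -0.04758358]
```

View pics/w12.png

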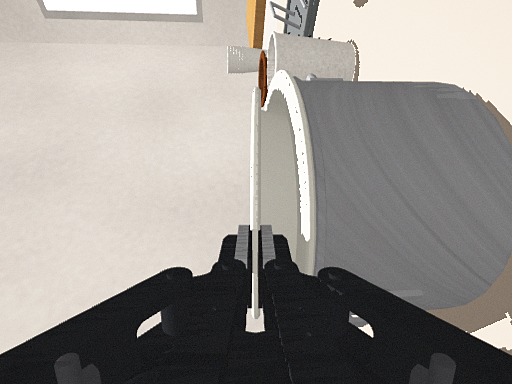

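```bash
python3 - <<'E'
from ov import *
s=read_state();R=np.array(s['orientation']);cen=s['tool_pos']+.065*R[:,1];nn=-R[:,0]
ov('wrist','w12',np.array([.518,.2155,.115]),np.array([0,0,1.]),(.086,.069),(0,0),(50,300,200,360),'a',k=3)
im=cv2.imread('pics/a.png')
c=dict(np.load('pics/w12.npz'))
e1=np.cross(nn,[1,0,0]);e1/=np.linalg.norm(e1);e2=np.cross(nn,e1)
for a in np.linspace(0,2*np.pi,90):
    u=(proj(c,cen-nn*.0025+.077*(e1*np.cos(a)+e2*np.sin(a)))-[200,50]+.5)*3-.5
    cv2.circle(im,tuple(int(round(v)) for v in u),1,(255,0,0),-1)
cv2.imwrite('pics/ov_w12.png',im)
E
```

```text
(no output)
```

View pics/ov_w12.png

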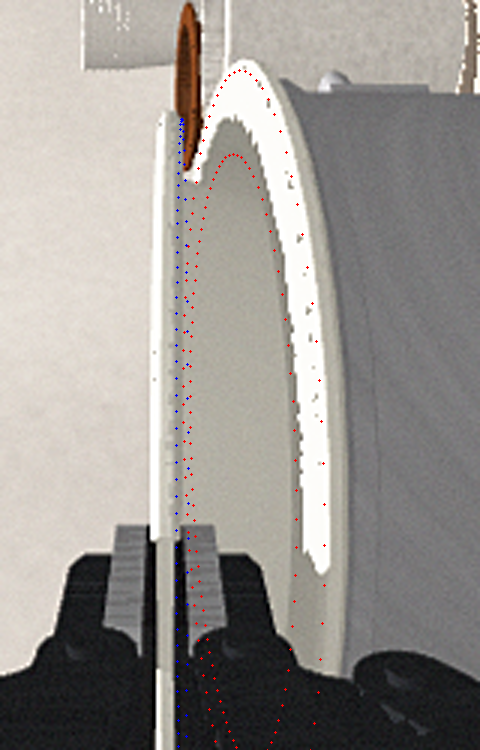

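{"method": "move_arm", "body": {
  "rows": [
    [0,0,-1,0,0,0,0],
    [0,0,-2,0,0,0,0],
    [0,0,-3,0,0,0,0],
    [0,0,-3,0,0,0,0]
  ]
}}

```text
clock: 12.65
tool_pos: [0.4815, 0.2689, 0.1324]
orientation: [[-0.06, 0.569, -0.82], [0.082, -0.816, -0.572], [-0.995, -0.101, 0.002]]
wrist_force: [-0.6, -0.8, -0.6]
gripper_width: 0.0024
```

{"method": "move_arm", "body": {
  "rows": [
    [0,0,-1,0,0,0,0],
    [0,0,-2,0,0,0,0],
    [0,0,-2,0,0,0,0]
  ]
}}

```text
clock: 12.95
tool_pos: [0.4815, 0.269, 0.1305]
orientation: [[-0.059, 0.569, -0.82], [0.082, -0.816, -0.573], [-0.995, -0.101, 0.002]]
wrist_force: [-0.1, 0.8, -1.0]
gripper_width: 0.0026
```

{"method": "move_arm", "body": {
  "rows": [
    [0,0,-1,0,0,0,0],
    [0,0,-2,0,0,0,0],
    [0,0,-2,0,0,0,0]
  ]
}}

```text
clock: 13.25
tool_pos: [0.4816, 0.269, 0.1292]
orientation: [[-0.058, 0.57, -0.82], [0.081, -0.816, -0.573], [-0.995, -0.099, 0.002]]
wrist_force: [-2.3, 1.8, 4.5]
gripper_width: 0.0026
```

```bash
python3 - <<'E'
from h import *
s=read_state();print(s['wrist_force'],s['ft_torque'])
c,b=snap('wrist','w13');cv2.imwrite('pics/w13z.png',cv2.resize(b[50:300,200:360],None,fx=2.4,fy=2.4,interpolation=cv2.INTER_CUBIC))
c,a=snap('scene','s13')
cv2.imwrite('pics/s13z.png',cv2.resize(a[100:210,250:350],None,fx=5,fy=5,interpolation=cv2.INTER_CUBIC))
E
```

```text
[-2.33522345  1.82422046  4.54079057] [-0.00569001  0.05416492 -0.11759457]
```

View pics/w13z.png

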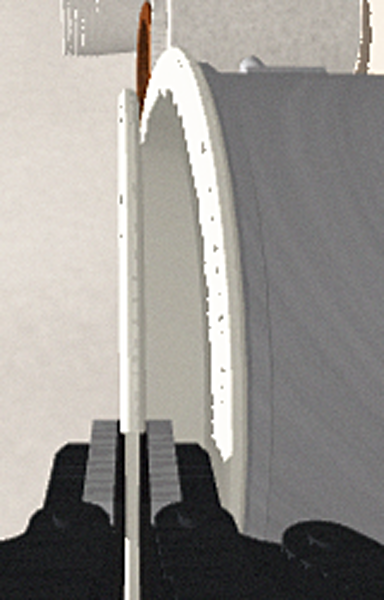

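View pics/s13z.png

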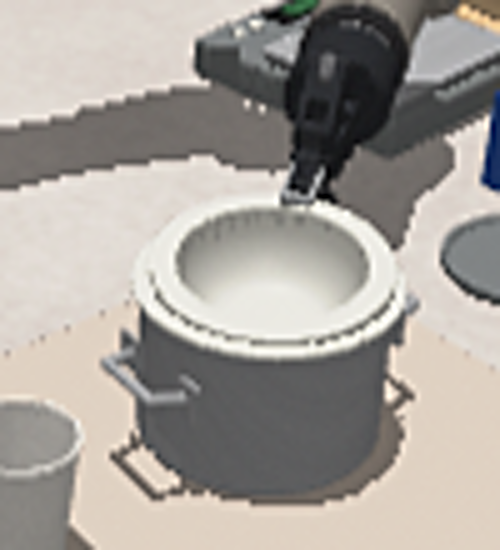

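{"method": "move_arm", "body": {
  "rows": [
    [0,0,1,0,0,0,6],
    [0,0,3,0,0,0,9],
    [0,0,3,0,0,0,9],
    [0,0,3,0,0,0,9]
  ]
}}

```text
clock: 13.75
tool_pos: [0.4816, 0.2689, 0.1318]
orientation: [[-0.059, 0.569, -0.82], [0.081, -0.816, -0.572], [-0.995, -0.101, 0.002]]
wrist_force: [0.8, 0.6, -0.4]
gripper_width: 0.0092
```

```bash
python3 - <<'E'
from h import *
s=read_state();print(s['wrist_force'],s['ft_torque'])
c,b=snap('wrist','w14');cv2.imwrite('pics/w14z.png',cv2.resize(b[50:300,200:360],None,fx=2.4,fy=2.4,interpolation=cv2.INTER_CUBIC))
E
```

```text
[ 0.80050004  0.57842204 -0.3594549 ] [0.93839959 0.61309271 0.0320637 ]
```

View pics/w14z.png

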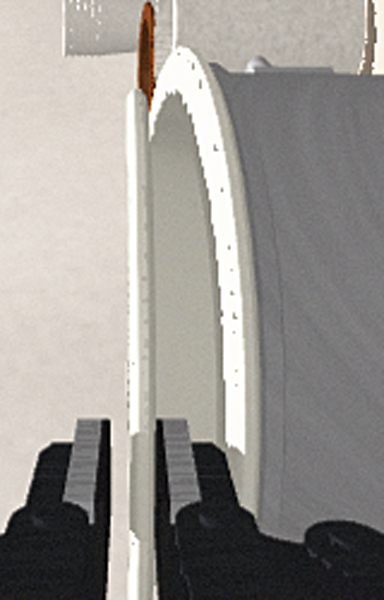

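{"method": "move_arm", "body": {
  "rows": [
    [-3,4,0,0,0,0,9],
    [-6,8,1,0,0,0,9],
    [-9,12,1,0,0,0,9],
    [-12,17,2,0,0,0,9],
    [-17,24,3,0,0,0,9],
    [-23,33,6,0,0,0,9],
    [-28,41,10,0,0,0,9],
    [-34,49,15,0,0,0,9],
    [-34,49,15,0,0,0,9]
  ]
}}

```text
clock: 14.7
tool_pos: [0.4468, 0.32, 0.1471]
orientation: [[-0.059, 0.571, -0.819], [0.083, -0.814, -0.574], [-0.995, -0.102, 0.001]]
wrist_force: [0.2, 0.1, 0.4]
gripper_width: 0.0089
```

```bash
python3 - <<'E'
from h import *
s=read_state();print(s['wrist_force'],s['ft_torque'])
c,b=snap('wrist','w15');cv2.imwrite('pics/w15z.png',cv2.resize(b[50:300,200:360],None,fx=2.4,fy=2.4,interpolation=cv2.INTER_CUBIC))
c,a=snap('scene','s15')
cv2.imwrite('pics/s15z.png',cv2.resize(a[100:210,250:350],None,fx=5,fy=5,interpolation=cv2.INTER_CUBIC))
c,a=snap('top','t15')
cv2.imwrite('pics/t15z.png',cv2.resize(a[150:240,130:230],None,fx=5,fy=5,interpolation=cv2.INTER_CUBIC))
E
```

```text
[0.17128905 0.10159067 0.41109693] [ 0.8413251   0.62618723 -0.05470212]
```

View pics/w15z.png

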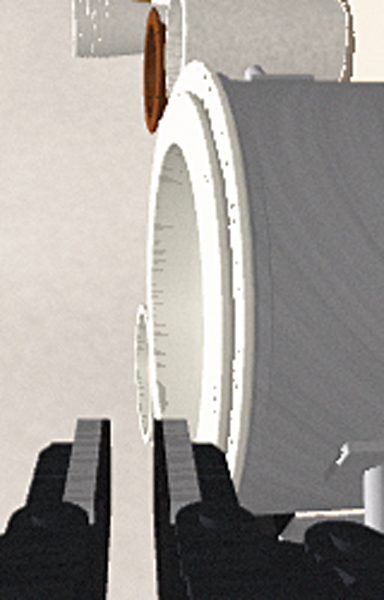

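View pics/s15z.png

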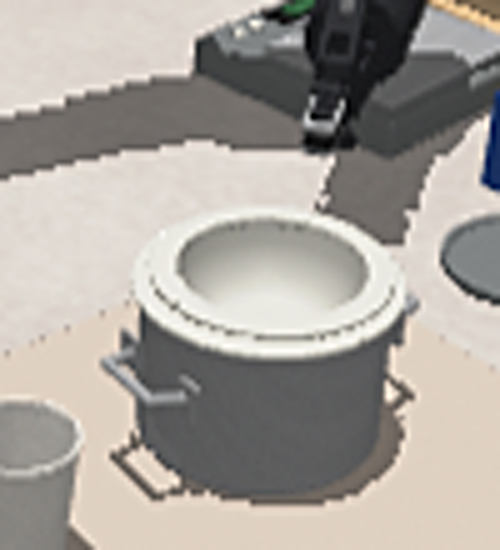

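View pics/t15z.png

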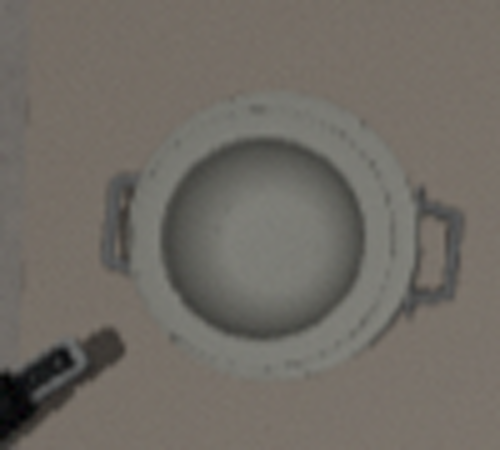

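```bash
python3 log.py; cat >> tgt.py <<'E'
cS=np.array([.5127,-.237,.0743])
def pickS(phi,s=-1,c=cS,lean=19.5,yaw=2,r=.056):
    th,yw=np.radians(lean),np.radians(yaw)
    n=np.array([np.cos(th)*np.cos(yw),np.cos(th)*np.sin(yw),np.sin(th)]); a0=np.array([np.sin(th)*np.cos(yw),np.sin(th)*np.sin(yw),-np.cos(th)])
    a=Ro.from_rotvec(n*np.radians(phi)).apply(a0); return c-a*r, np.c_[s*n,a,np.cross(s*n,a)]
E
python3 - <<'E'
from tgt import *
from plan import follow,LO,HI
q0=read_state()['q'];p0=read_state()['tool_pos'];R0=np.array(read_state()['orientation'])
for phi in (-50,):
    P,R=pickS(phi); h=P-R[:,1]*.06; up=h+[0,.03,.1]
    q,e,g,_=follow(q0,p0+[0,0,.16],R0,8); q,e,g,_=follow(q,up,R,25); print(np.round(q),e,g); q,e,g,_=follow(q,h,R,8);q,e,g,_=follow(q,P,R,8);print(np.round(q),e,g,P)
    delta(up,R)
E
```

```text
12 14.85 [-80.5  54.9  12.6 101.9  48.6  91.9  24.9] [0.4477 0.3177 0.1469]
[-43.  14.  28. 124.  60.  56. 117.] 7.902463046283986e-07 3.5680156831337634e-05
[-35.  33.  33. 127.  74.  35.  98.] 2.150849595472495e-07 6.537340038252477e-06 [ 0.49919444 -0.19454699  0.10823142]
shift [  37. -437.   98.] rot [-1.9 66.8  8.9] |d| 449 |rot| 67.5
```

{"method": "move_arm", "body": {
  "rows": [
    [-6,8,40,0,0,0,30],
    [-6,8,85,0,0,0,30],
    [0,-25,125,-0.2,6,0.8,30],
    [4,-65,160,-0.4,12,1.6,30],
    [8,-108,160,-0.6,19,2.5,30],
    [12,-152,160,-0.8,26,3.5,30],
    [16,-198,160,-1,33,4.4,30],
    [20,-244,160,-1.2,40,5.3,30],
    [24,-290,150,-1.4,47,6.3,30],
    [28,-336,140,-1.6,54,7.2,30],
    [33,-382,130,-1.8,61,8.1,30],
    [37,-428,120,-1.9,66.8,8.9,30]
  ]
}}

```text
clock: 16.05
tool_pos: [0.4842, -0.1131, 0.2668]
orientation: [[-0.943, 0.239, -0.232], [-0.031, -0.757, -0.652], [-0.331, -0.608, 0.722]]
wrist_force: [0.6, -0.3, 0.7]
gripper_width: 0.0301
```

```bash
python3 log.py; python3 - <<'E'
from tgt import *
c,im=snap('wrist','w16')
P,R=pickS(-50); delta(P-R[:,1]*.06,R)
E
```

```text
13 16.05 [-46.1  11.8  21.9 127.9  55.3  64.1 112.6] [ 0.4842 -0.1131  0.2668]
shift [   3.  -27. -122.] rot [ 0.2 -0.5  0.7] |d| 125 |rot| 0.9
```

View pics/w16.png

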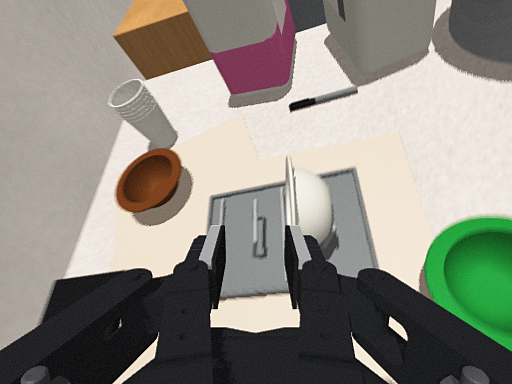

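{"method": "move_arm", "body": {
  "rows": [
    [1,-8,-35,0,0,0.2,30],
    [2,-16,-75,0.1,-0.2,0.4,30],
    [3,-24,-108,0.2,-0.5,0.7,30],
    [3,-27,-122,0.2,-0.5,0.7,30],
    [3,-27,-122,0.2,-0.5,0.7,30],
    [3,-27,-122,0.2,-0.5,0.7,30]
  ]
}}

```text
clock: 16.7
tool_pos: [0.4849, -0.1491, 0.1454]
orientation: [[-0.942, 0.241, -0.233], [-0.033, -0.758, -0.651], [-0.333, -0.606, 0.722]]
wrist_force: [0.0, 0.1, 0.1]
gripper_width: 0.03
```

```bash
python3 log.py; python3 - <<'E'
from tgt import *
c,im=snap('wrist','w17')
P,R=pickS(-50); delta(P,R); n=-R[:,0]
e1=R[:,1];e2=np.cross(n,e1)
z=cv2.resize(im[60:310,190:350],None,fx=3,fy=3,interpolation=cv2.INTER_CUBIC)
for a in np.linspace(0,2*np.pi,90):
    u=(proj(c,cS+.068*(e1*np.cos(a)+e2*np.sin(a)))-[190,60]+.5)*3-.5
    cv2.circle(z,tuple(int(round(v)) for v in u),1,(0,0,255),-1)
cv2.imwrite('pics/ov_w17.png',z[:599])
E
```

```text
14 16.7 [-41.6  27.   23.3 133.3  65.2  47.8  95.8] [ 0.4849 -0.1491  0.1454]
shift [ 14. -46. -37.] rot [-0.1  0.  -0. ] |d| 61 |rot| 0.1
```

View pics/ov_w17.png

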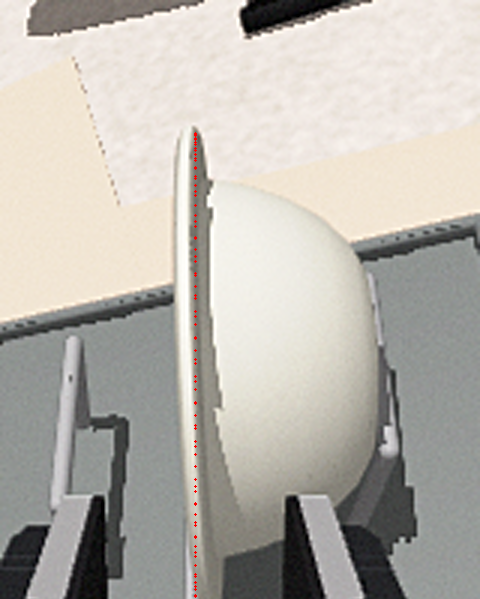

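```bash
python3 - <<'E'
from tgt import *
c=dict(np.load('pics/w17.npz'));im=cv2.imread('pics/w17.png')
outs=[]
for lean,yaw,dx in ((18,2,.0),(17,2,.0),(17,0.5,.0)):
    cc=cS+np.array([dx,0,0]); P,R=pickS(-50,c=cc,lean=lean,yaw=yaw); n=-R[:,0]; e1=R[:,1];e2=np.cross(n,e1)
    z=cv2.resize(im[60:260,220:300],None,fx=3,fy=3,interpolation=cv2.INTER_CUBIC)
    for off,col in ((.0025,(0,0,255)),(-.0025,(255,0,0))):
      for a in np.linspace(0,2*np.pi,90):
        u=(proj(c,cc+n*off+.068*(e1*np.cos(a)+e2*np.sin(a)))-[220,60]+.5)*3-.5
        cv2.circle(z,tuple(int(round(v)) for v in u),1,col,-1)
    outs.append(z)
cv2.imwrite('pics/cmp.png',np.hstack(outs))
E
```

```text
(no output)
```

View pics/cmp.png

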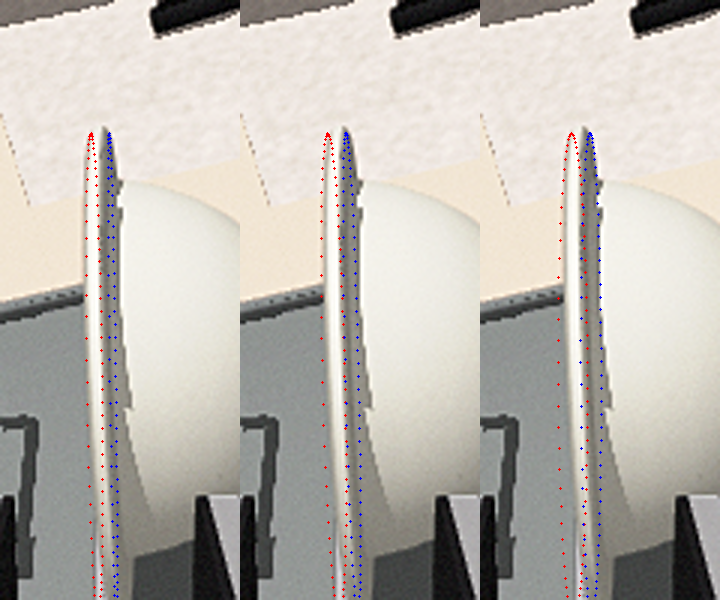

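```bash
python3 - <<'E'
from tgt import *
P,R=pickS(-50,lean=18,yaw=2.5); print(P);delta(P,R)
E
```

```text
[ 0.49971597 -0.19462754  0.10853433]
shift [ 14. -46. -37.] rot [-0.1  1.5  0.5] |d| 61 |rot| 1.6
```

{"method": "move_arm", "body": {
  "rows": [
    [4,-13,-10,0,0.8,0.3,30],
    [8,-26,-21,0,1.5,0.5,30],
    [11,-37,-30,0,1.5,0.5,30],
    [14,-46,-37,0,1.5,0.5,30],
    [14,-46,-37,0,1.5,0.5,30],
    [14,-46,-37,0,1.5,0.5,30]
  ]
}}

```text
clock: 17.35
tool_pos: [0.4998, -0.1943, 0.1094]
orientation: [[-0.95, 0.233, -0.21], [-0.041, -0.755, -0.654], [-0.311, -0.613, 0.727]]
wrist_force: [-0.3, -0.2, 0.5]
gripper_width: 0.0302
```

```bash
python3 - <<'E'
from tgt import *
c,im=snap('wrist','w18')
P,R=pickS(-50,lean=18,yaw=2.5); delta(P,R)
cv2.imwrite('pics/w18z.png',cv2.resize(im[60:310,150:390],None,fx=2,fy=2,interpolation=cv2.INTER_CUBIC))
E
```

```text
shift [-0. -1. -1.] rot [-0.2  0.1 -0. ] |d| 1 |rot| 0.2
```

View pics/w18z.png

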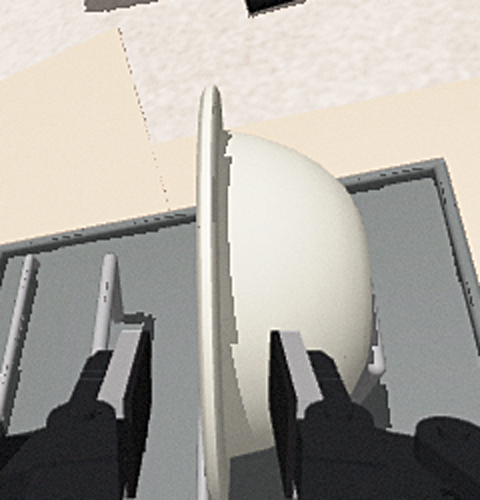

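{"method": "move_arm", "body": {
  "rows": [
    [0,-1,0,0,0,0,15],
    [0,-1,0,0,0,0,8],
    [0,-1,0,0,0,0,0],
    [0,-1,0,0,0,0,0],
    [0,-1,0,0,0,0,0],
    [0,-1,0,0,0,0,0],
    [0,-1,0,0,0,0,0]
  ],
  "newtons": 70
}}

```text
clock: 18.1
tool_pos: [0.4997, -0.195, 0.1092]
orientation: [[-0.95, 0.233, -0.209], [-0.041, -0.755, -0.655], [-0.311, -0.613, 0.726]]
wrist_force: [-3.0, 1.0, -0.6]
gripper_width: 0.0031
```

{"method": "move_arm", "body": {
  "rows": [
    [-3,0,10,0,0,0,0],
    [-8,0,25,0,0,0,0],
    [-14,0,45,0,0,0,0],
    [-20,5,70,0,0,0,0],
    [-15,15,110,0,0,0,0],
    [-10,25,150,0,0,0,0],
    [0,35,190,0,0,0,0],
    [0,35,190,0,0,0,0],
    [0,35,190,0,0,0,0]
  ]
}}

```text
clock: 19.0
tool_pos: [0.4996, -0.16, 0.2999]
orientation: [[-0.949, 0.234, -0.211], [-0.04, -0.754, -0.656], [-0.313, -0.614, 0.725]]
wrist_force: [-1.3, 0.3, -1.8]
gripper_width: 0.0029
```

```bash
python3 log.py; python3 - <<'E'
from h import *
c,im=snap('wrist','w19'); cv2.imwrite('pics/w19z.png',im[0:384,100:420])
E
```

```text
15 19.0 [-43.    8.6  25.6 125.7  57.   63.  121.2] [ 0.4996 -0.16    0.2999]
```

View pics/w19z.png

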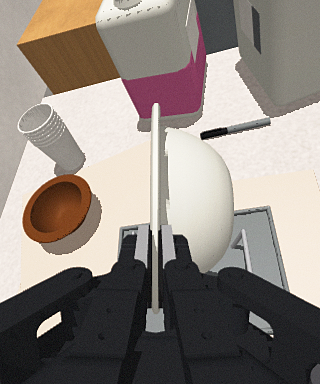

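```bash
cat >> tgt.py <<'E'
def plcS(psi,tilt,zrim,r=.0565,s=-1,c=(.517,.2195)):
    R=search.Rplace(psi,tilt); Rr=np.c_[s*R[:,0],R[:,1],np.cross(s*R[:,0],R[:,1])]
    return np.array([c[0],c[1],zrim])-r*R[:,1],Rr
E
python3 - <<'E'
from tgt import *
from plan import follow
P,R=plcS(-55,6,.28); delta(P,R)
q=read_state()['q']
q,e,g,Q=follow(q,P,R,20);print(np.round(q),e,g)
P,R=plcS(-55,6,.13); q,e,g,Q=follow(q,P,R,10);print(np.round(q),e,g)
E
```

```text
shift [-14. 426. -13.] rot [  2.3 -68.2  -9.6] |d| 426 |rot| 68.9
[-75.  37.  15. 107.  62.  93.  33.] 9.506732492812188e-07 2.4720948324350193e-05
[-73.  52.  13. 106.  59.  86.  21.] 2.624003692503014e-07 3.2134923506293106e-06
```

{"method": "move_arm", "body": {
  "rows": [
    [-1,15,15,0.2,-5,-0.6,0],
    [-3,50,30,0.4,-11,-1.5,0],
    [-5,90,40,0.6,-17,-2.4,0],
    [-6,130,40,0.8,-23,-3.3,0],
    [-7,170,40,1,-30,-4.2,0],
    [-8,215,40,1.2,-37,-5.2,0],
    [-9,260,40,1.4,-44,-6.2,0],
    [-10,305,30,1.6,-51,-7.2,0],
    [-11,345,15,1.8,-57,-8,0],
    [-12,385,0,2,-63,-8.8,0],
    [-14,424,-13,2.3,-68.2,-9.6,0],
    [-14,425,-13,2.3,-68.2,-9.6,0]
  ]
}}

```text
clock: 20.25
tool_pos: [0.4835, 0.2697, 0.2798]
orientation: [[-0.064, 0.576, -0.815], [0.08, -0.811, -0.58], [-0.995, -0.102, 0.005]]
wrist_force: [-0.7, -0.7, -2.4]
gripper_width: 0.0031
```

```bash
python3 log.py; python3 - <<'E'
from tgt import *
from ov import ov
P,R=plcS(-55,6,.28); delta(P,R)
c,b=snap('top','t20');c,w=snap('wrist','w20')
s=read_state();R=np.array(s['orientation']);cen=s['tool_pos']+.0565*R[:,1];nn=-R[:,0]
ov('top','t20',cen,nn,(.068,.051),(.0025,.0025),(150,240,130,230),'ov_t20')
E
```

```text
16 20.25 [-75.6  40.1  11.7 107.3  56.6  96.   32.1] [0.4835 0.2697 0.2798]
shift [ 1. -4.  6.] rot [ 0.3 -0.2 -0.4] |d| 7 |rot| 0.5
```

View pics/ov_t20.png

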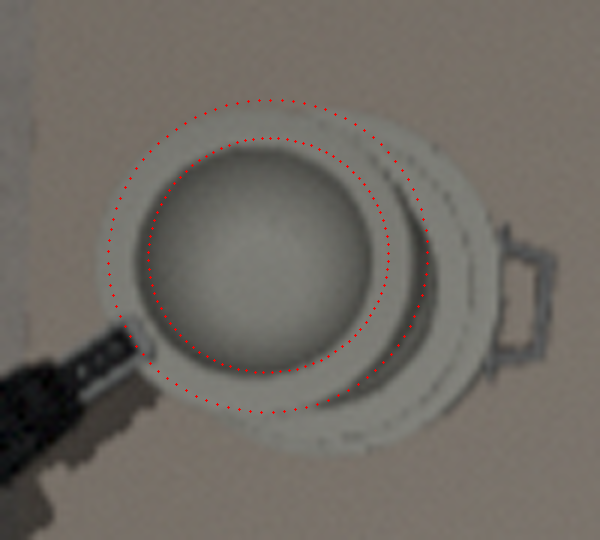

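View pics/w20.png

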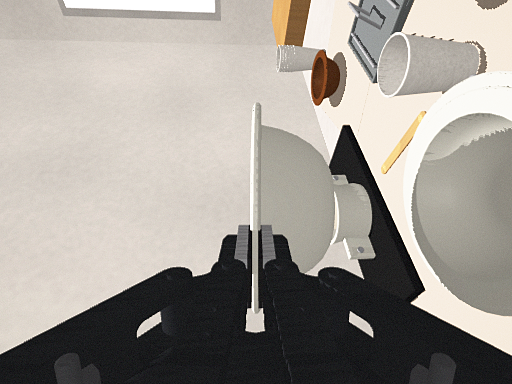

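```bash
python3 - <<'E'
from tgt import *
from ov import ov
P,R=plcS(-55,6,.28); delta(P,R)
s=read_state();R=np.array(s['orientation']);cen=s['tool_pos']+.0565*R[:,1];nn=-R[:,0]
c,b=snap('top','t21');
ov('top','t21',cen,nn,(.068,.051),(.0025,.0025),(150,240,130,230),'ov_t21')
E
```

```text
shift [0. 1. 2.] rot [ 0.3 -0.1 -0. ] |d| 2 |rot| 0.3
```

View pics/ov_t21.png

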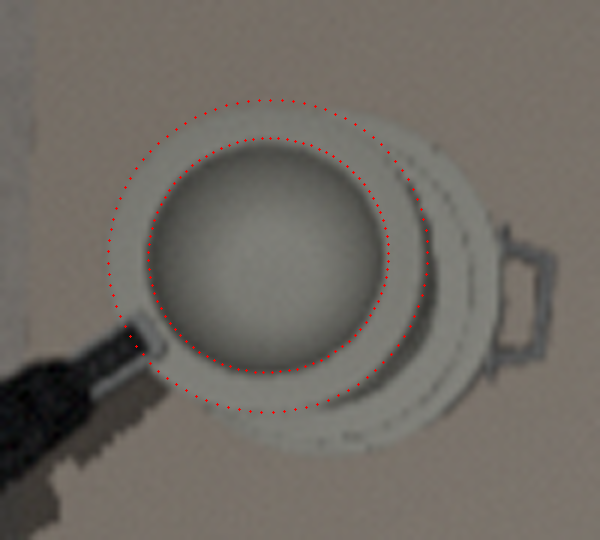

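```bash
python3 - <<'E'
from tgt import *
from ov import ov
ov('top','t15',np.array([.516,.221,.12]),np.array([0,0,1.]),(.077,.060),(0,0),(150,240,130,230),'ov_t15')
ov('scene','s15',np.array([.516,.221,.12]),np.array([0,0,1.]),(.077,.060),(0,0),(110,200,250,350),'ov_s15')
P,R=plcS(-55,6,.139); delta(P,R)
E
```

```text
shift [   0.    2. -140.] rot [ 0.2 -0.   0.1] |d| 140 |rot| 0.2
```

View pics/ov_t15.png

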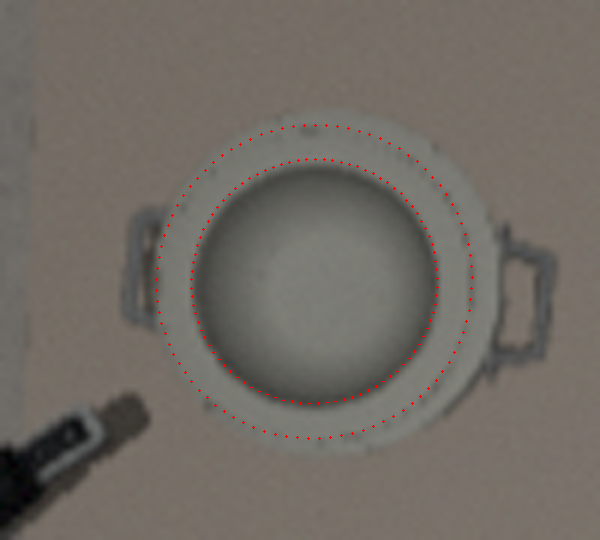

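View pics/ov_s15.png

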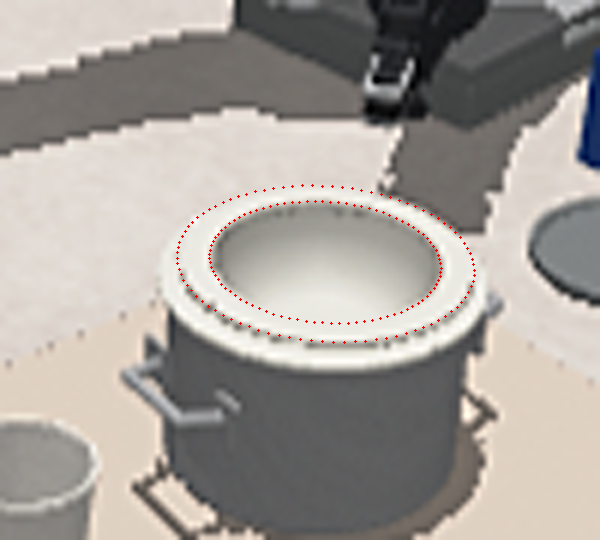

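{"method": "move_arm", "body": {
  "rows": [
    [0,1,-25,0,0,0,0],
    [0,1,-55,0,0,0,0],
    [0,1,-85,0,0,0,0],
    [0,1,-110,0,0,0,0],
    [0,1,-127,0,0,0,0],
    [0,1,-137,0,0,0,0],
    [0,1,-140,0,0,0,0],
    [0,1,-140,0,0,0,0],
    [0,1,-140,0,0,0,0]
  ]
}}

```text
clock: 21.3
tool_pos: [0.4851, 0.2641, 0.1462]
orientation: [[-0.06, 0.569, -0.82], [0.084, -0.816, -0.572], [-0.995, -0.103, 0.001]]
wrist_force: [0.2, -1.7, -1.1]
gripper_width: 0.0028
```

{"method": "move_arm", "body": {
  "rows": [
    [0,0,-2,0,0,0,0],
    [0,0,-4,0,0,0,0],
    [0,0,-6,0,0,0,0],
    [0,0,-8,0,0,0,0],
    [0,0,-8,0,0,0,0],
    [0,0,-8,0,0,0,0]
  ]
}}

```text
clock: 21.9
tool_pos: [0.4851, 0.2641, 0.1381]
orientation: [[-0.06, 0.569, -0.82], [0.083, -0.816, -0.572], [-0.995, -0.103, 0.001]]
wrist_force: [1.0, 0.2, -1.3]
gripper_width: 0.0025
```

{"method": "move_arm", "body": {
  "rows": [
    [0,1,-1,0,0,0,0],
    [0,1,-2,0,0,0,0],
    [0,1,-3,0,0,0,0],
    [0,1,-4,0,0,0,0],
    [0,1,-4,0,0,0,0]
  ]
}}

```text
clock: 22.4
tool_pos: [0.4851, 0.2651, 0.1344]
orientation: [[-0.059, 0.569, -0.82], [0.083, -0.816, -0.572], [-0.995, -0.102, 0.001]]
wrist_force: [-1.4, 1.1, 1.0]
gripper_width: 0.0026
```

{"method": "move_arm", "body": {
  "rows": [
    [0,0,-1,0,0,0,0],
    [0,0,-2,0,0,0,0],
    [0,0,-2,0,0,0,0]
  ]
}}

```text
clock: 22.7
tool_pos: [0.4851, 0.2652, 0.134]
orientation: [[-0.056, 0.569, -0.82], [0.081, -0.816, -0.572], [-0.995, -0.098, 0.0]]
wrist_force: [-3.4, 3.7, 8.7]
gripper_width: 0.0029
```

```bash
python3 - <<'E'
from h import *
c,b=snap('wrist','w22');cv2.imwrite('pics/w22z.png',cv2.resize(b[50:300,200:360],None,fx=2.4,fy=2.4,interpolation=cv2.INTER_CUBIC))
c,a=snap('scene','s22')
cv2.imwrite('pics/s22z.png',cv2.resize(a[100:210,250:350],None,fx=5,fy=5,interpolation=cv2.INTER_CUBIC))
E
```

```text
(no output)
```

View pics/w22z.png

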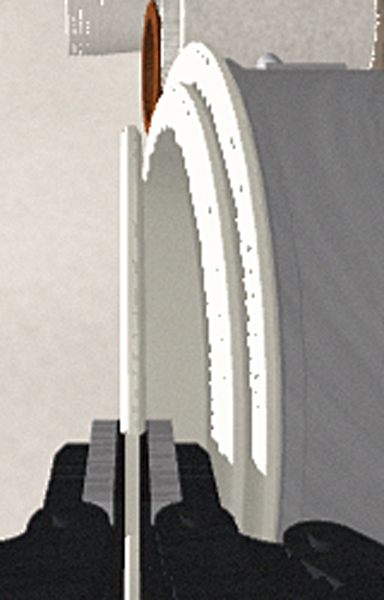

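View pics/s22z.png

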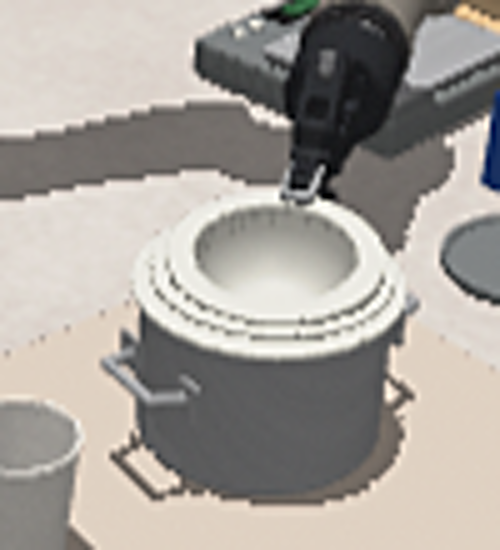

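The small cover's far rim rests on the medium's, same as before. I'm releasing it the same way.

{"method": "move_arm", "body": {
  "rows": [
    [0,0,1,0,0,0,6],
    [0,0,4,0,0,0,9],
    [0,0,4,0,0,0,9],
    [0,0,4,0,0,0,9]
  ]
}}

```text
clock: 23.2
tool_pos: [0.4851, 0.265, 0.1377]
orientation: [[-0.057, 0.569, -0.82], [0.081, -0.816, -0.572], [-0.995, -0.099, 0.0]]
wrist_force: [0.2, -0.4, -0.7]
gripper_width: 0.0093
```

{"method": "move_arm", "body": {
  "rows": [
    [-3,4,0,0,0,0,9],
    [-6,8,1,0,0,0,9],
    [-9,12,1,0,0,0,9],
    [-12,17,2,0,0,0,9],
    [-17,24,3,0,0,0,9],
    [-23,33,6,0,0,0,9],
    [-28,41,10,0,0,0,9],
    [-34,49,15,0,0,0,9],
    [-34,49,15,0,0,0,9]
  ]
}}

```text
clock: 24.1
tool_pos: [0.4503, 0.3162, 0.153]
orientation: [[-0.057, 0.571, -0.819], [0.083, -0.815, -0.573], [-0.995, -0.101, -0.001]]
wrist_force: [0.5, 0.0, 0.5]
gripper_width: 0.0089
```

```bash
python3 - <<'E'
from h import *
s=read_state();print(s['wrist_force'],s['ft_torque'])
c,b=snap('wrist','w25');cv2.imwrite('pics/w25z.png',cv2.resize(b[50:300,200:360],None,fx=2.4,fy=2.4,interpolation=cv2.INTER_CUBIC))
c,a=snap('scene','s25')
cv2.imwrite('pics/s25z.png',cv2.resize(a[100:210,250:350],None,fx=5,fy=5,interpolation=cv2.INTER_CUBIC))
c,a=snap('top','t25')
cv2.imwrite('pics/t25z.png',cv2.resize(a[150:240,130:230],None,fx=6,fy=6,interpolation=cv2.INTER_CUBIC))
E
```

```text
[0.45563467 0.00353295 0.46060617] [ 0.84234878  0.58305567 -0.0041636 ]
```

View pics/w25z.png

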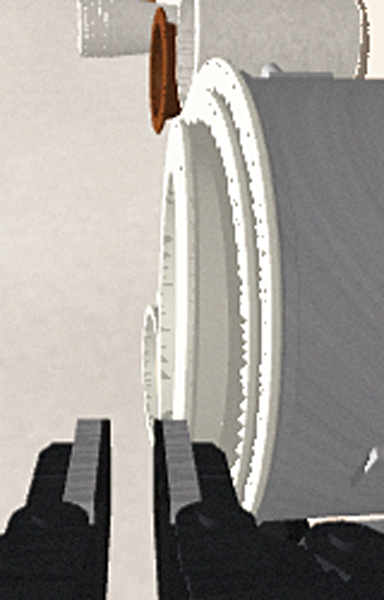

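View pics/s25z.png

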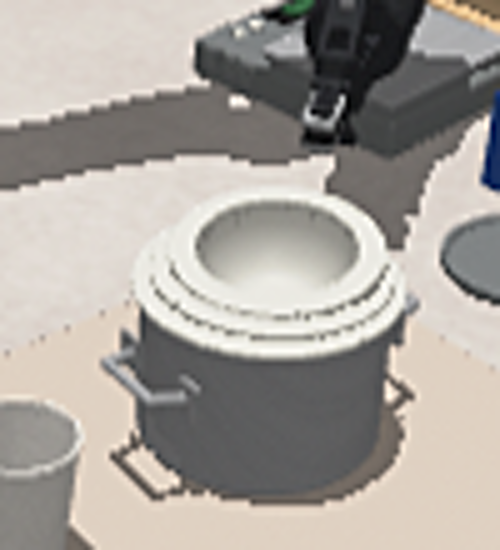

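View pics/t25z.png

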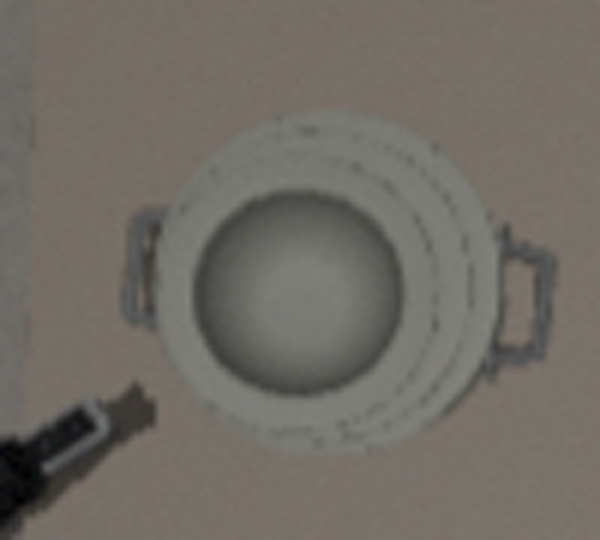

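{"method": "move_arm", "body": {
  "rows": [
    [0,0,0,0,0,0,0],
    [2,-3,-6,0,0,0,0],
    [6,-9,-10,0,0,0,0],
    [12,-17,-14,0,0,0,0],
    [18,-25,-15,0,0,0,0],
    [20,-29,-15,0,0,0,0],
    [20,-29,-15,0,0,0,0]
  ]
}}

```text
clock: 24.95
tool_pos: [0.4717, 0.2836, 0.1381]
orientation: [[-0.056, 0.567, -0.822], [0.081, -0.818, -0.57], [-0.995, -0.098, 0.0]]
wrist_force: [0.5, -0.7, 0.3]
gripper_width: 0.0001
```

```bash
python3 - <<'E'
from h import *
c,b=snap('wrist','w26');cv2.imwrite('pics/w26z.png',cv2.resize(b[50:300,180:380],None,fx=2.4,fy=2.4,interpolation=cv2.INTER_CUBIC))
c,a=snap('scene','s26')
cv2.imwrite('pics/s26z.png',cv2.resize(a[110:190,260:340],None,fx=7,fy=7,interpolation=cv2.INTER_CUBIC))
E
```

```text
(no output)
```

View pics/w26z.png

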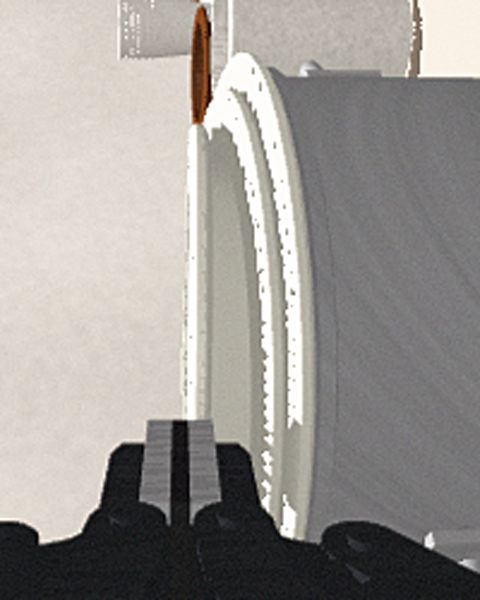

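View pics/s26z.png

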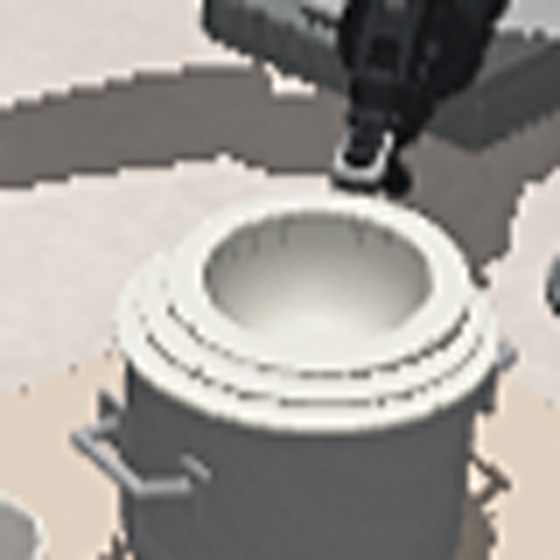

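{"method": "move_arm", "body": {
  "rows": [
    [1,-2,0,0,0,0,0],
    [2,-3,0,0,0,0,0],
    [3,-5,0,0,0,0,0],
    [4,-6,0,0,0,0,0],
    [4,-6,0,0,0,0,0]
  ]
}}

```text
clock: 25.55
tool_pos: [0.4753, 0.2788, 0.1379]
orientation: [[-0.057, 0.569, -0.821], [0.082, -0.817, -0.571], [-0.995, -0.099, 0.0]]
wrist_force: [-0.9, 1.1, -0.3]
gripper_width: -0.0003
```

```bash
cat > look.py <<'E'
import sys
from h import *
k=sys.argv[1]
s=read_state();print(s['tool_pos'],s['wrist_force'])
c,b=snap('wrist','w'+k);c,a=snap('scene','s'+k);c,t=snap('top','t'+k)
f=lambda im,k:cv2.resize(im,None,fx=k,fy=k,interpolation=cv2.INTER_CUBIC)
A=f(b[50:210,180:340],2);B=f(a[115:185,260:340],4);C=f(t[160:232,145:225],4)
H=320
out=np.zeros((H,960,3),np.uint8);out[:A.shape[0],:320]=A[:H];out[:B.shape[0],320:640]=B[:H];out[:C.shape[0],640:]=C[:H]
cv2.imwrite('pics/L%s.png'%k,out[:, :800] if 0 else cv2.resize(out,(798,266)))
E
python3 look.py 27
```

```text
[0.47525816 0.27879157 0.1378669 ] [-0.90018448  1.07171182 -0.32129521]
```

View pics/L27.png

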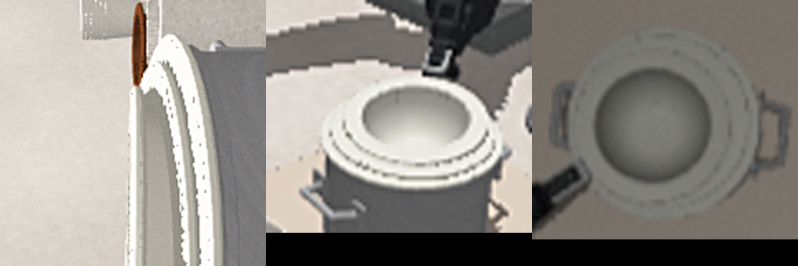

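{"method": "move_arm", "body": {
  "rows": [
    [1,-1,0,0,0,0,0],
    [2,-2,0,0,0,0,0],
    [2,-3,0,0,0,0,0],
    [3,-4,0,0,0,0,0],
    [3,-5,0,0,0,0,0],
    [3,-5,0,0,0,0,0]
  ]
}}

```text
clock: 26.3
tool_pos: [0.4783, 0.2738, 0.1379]
orientation: [[-0.057, 0.569, -0.821], [0.082, -0.816, -0.572], [-0.995, -0.099, -0.0]]
wrist_force: [-1.2, 2.1, -0.5]
gripper_width: 0.0001
```

```bash
python3 look.py 28
```

```text
[0.47826939 0.27384741 0.13785052] [-1.15842716  2.14590643 -0.46722176]
```

View pics/L28.png

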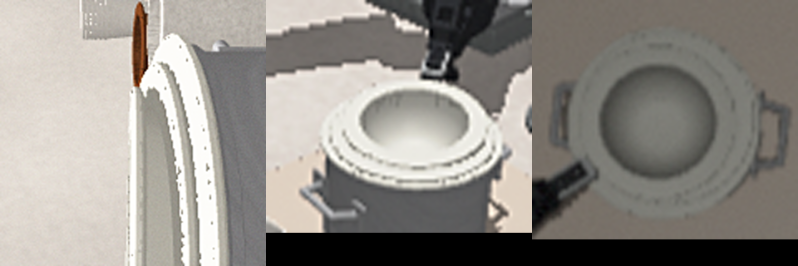

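```bash
python3 log.py; python3 - <<'E'
from tgt import *
from plan import follow,LO,HI
s=read_state();q0=s['q'];p0=np.array(s['tool_pos']);R0=np.array(s['orientation']);U,_,V=np.linalg.svd(R0);R0=U@V
Rn=Ro.from_rotvec(-R0[:,2]*np.pi/2).as_matrix()@R0
print(np.round(Rn,2))
q,e,g,_=follow(q0,p0+[-.05,.07,.06],R0,8)
for tgt in ([.478,.275,.24],):
    q,e,g,Q=follow(q,np.array(tgt),Rn,25);print(np.round(q),e,g,np.round(np.minimum((Q-LO).min(0),(HI-Q).min(0))))
    q,e,g,Q=follow(q,np.array([.478,.275,.13]),Rn,12);print(np.round(q),e,g)
E
```

```text
17 26.45 [-74.6  54.3   9.6 105.2  53.4  90.1  21.5] [0.4783 0.2738 0.1379]
[[-0.57 -0.06 -0.82]
 [ 0.82  0.08 -0.57]
 [ 0.1  -1.    0.  ]]
[-28.  15.   0. 106.  -7.  59. 101.] 1.5964295721282778e-06 0.00022576673493074277 [92. 34. 75. 31. 72. 15. 69.]
[-28.  23.   0. 111.  -8.  47. 103.] 7.111979588814617e-08 1.293153163119458e-06
```

{"method": "move_arm", "body": {
  "rows": [
    [-12,17,5,0,0,0,0],
    [-28,40,20,0,0,0,0],
    [-28,40,55,4,3,0,0],
    [-28,40,90,9,6.3,0,0],
    [-28,40,120,15,10.5,0,20],
    [-24,34,130,22,15.4,0,20],
    [-20,28,130,29,20.2,0,20],
    [-16,22,130,36,25,0,20],
    [-12,16,130,43,30,0,20],
    [-8,10,130,50,34.8,0,20],
    [-4,5,130,57,39.7,0,20],
    [0,0,130,64,44.6,0,20]
  ]
}}

```text
clock: 27.65
tool_pos: [0.478, 0.2752, 0.27]
orientation: [[-0.57, 0.062, -0.819], [0.815, -0.083, -0.574], [-0.103, -0.995, -0.003]]
wrist_force: [-0.8, -0.6, -1.2]
gripper_width: 0.0201
```

```bash
python3 - <<'E'
from tgt import *
s=read_state();print(s['orientation'],s['q'])
E
```

```text
[[-0.57044532  0.0615501  -0.81902608]
 [ 0.81486446 -0.08251752 -0.573748  ]
 [-0.10289825 -0.99468711 -0.00308326]] [-41.66678815  13.41445087   2.05548999 104.2260507    6.10068718
  62.80502119  82.52608082]
```

{"method": "move_arm", "body": {
  "rows": [
    [-5,7,0,5,3.5,0,30],
    [-10,14,0,9.8,6.9,0,30],
    [-10,14,0,9.8,6.9,0,30],
    [-10,14,0,9.8,6.9,0,30]
  ]
}}

```text
clock: 28.05
tool_pos: [0.4677, 0.2893, 0.2701]
orientation: [[-0.571, -0.058, -0.819], [0.815, 0.086, -0.574], [0.104, -0.995, -0.002]]
wrist_force: [-0.4, 0.5, 0.4]
gripper_width: 0.0302
```

```bash
python3 log.py; python3 - <<'E'
from h import *
s=read_state();print(s['orientation'])
c,b=snap('wrist','w30');c,a=snap('scene','s30')
cv2.imwrite('pics/s30z.png',cv2.resize(a[115:185,260:340],None,fx=7,fy=7,interpolation=cv2.INTER_CUBIC))
E
```

```text
18 28.05 [-35.5  13.8   0.9 103.7  -7.   62.7  93.7] [0.4677 0.2893 0.2701]
[[-0.5707449  -0.05833424 -0.81905273]
 [ 0.81450538  0.0862045  -0.57371576]
 [ 0.10407331 -0.9945682  -0.00168723]]
```

View pics/w30.png

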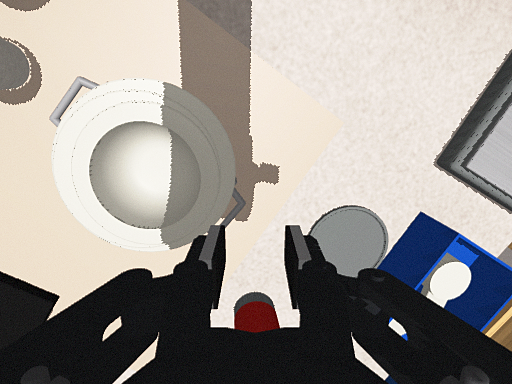

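View pics/s30z.png

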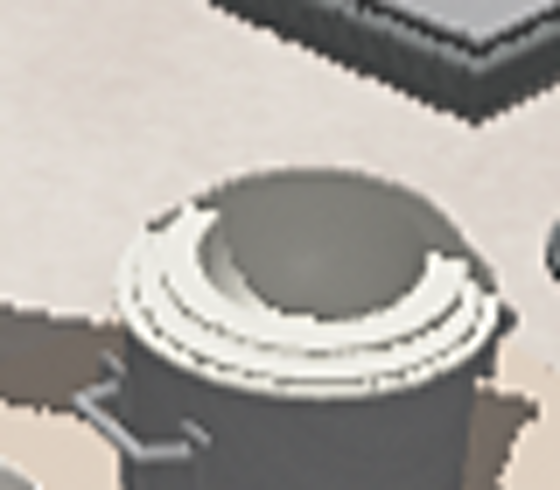

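```bash
python3 - <<'E'
from h import *
b=cv2.imread('pics/w30.png');cv2.imwrite('pics/w30z.png',cv2.resize(b[65:260,35:250],None,fx=3,fy=3,interpolation=cv2.INTER_CUBIC))
c,t=snap('top','t30')
cv2.imwrite('pics/t30z.png',cv2.resize(t[155:240,135:230],None,fx=6,fy=6,interpolation=cv2.INTER_CUBIC))
E
```

```text
(no output)
```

View pics/w30z.png

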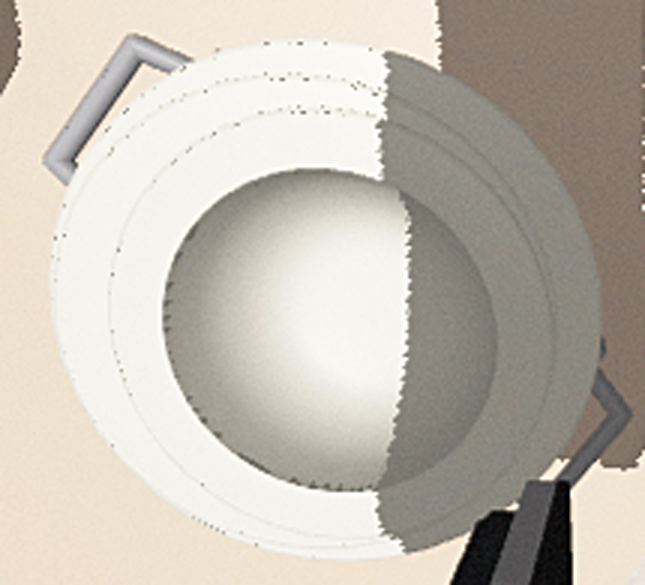

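View pics/t30z.png

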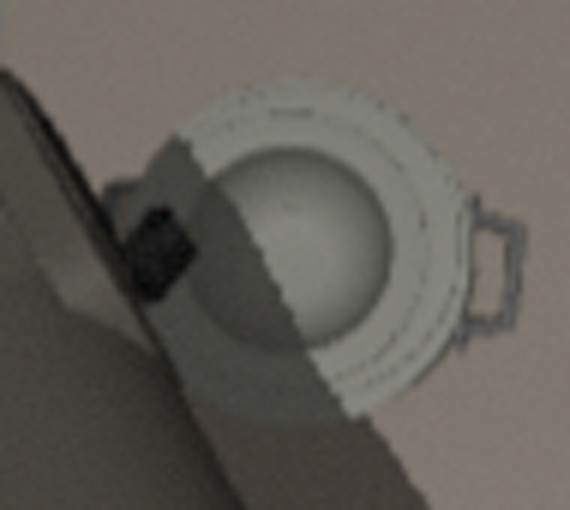

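```bash
python3 - <<'E'
from h import *
c=dict(np.load('pics/w30.npz'))
f=lambda x,y:(35+(x+.5)/3-.5,65+(y+.5)/3-.5)
for nm,z,pts in (('mouth',.125,[(163,312),(497,330),(300,168),(345,490),(205,215),(475,255),(240,462)]),
  ('smallout',.122,[(110,260),(290,110),(553,330),(150,410),(430,152),(520,225)]),
  ('big',.115,[(50,290),(600,310),(320,40),(350,557),(110,140),(130,460),(520,140)])):
    P=np.array([onz(c,f(*p),z)[:2] for p in pts]); A=np.c_[2*P,np.ones(len(P))]; s=np.linalg.lstsq(A,(P**2).sum(1),rcond=None)[0]
    r=np.sqrt(s[2]+s[:2]@s[:2]); print(nm,np.round(s[:2],4),round(r,4),np.round((np.linalg.norm(P-s[:2],axis=1)-r)*1000,1))
im=cv2.imread('pics/w30.png'); k=3; z=cv2.resize(im[65:260,35:250],None,fx=k,fy=k,interpolation=cv2.INTER_CUBIC)
cv2.imwrite('pics/w30e.png',cv2.Canny(z,20,60))
E
```

```text
mouth [0.5177 0.2176] 0.0513 [-0.9 -0.8  0.9  0.1 -0.3  0.2  0.7]
smallout [0.5159 0.217 ] 0.0663 [ 1.9  0.8  1.4 -1.8 -2.9  0.4]
big [0.5157 0.2148] 0.0841 [ 1.5  0.7  1.2  0.1 -1.4 -0.8 -1.3]
```

View pics/w30e.png

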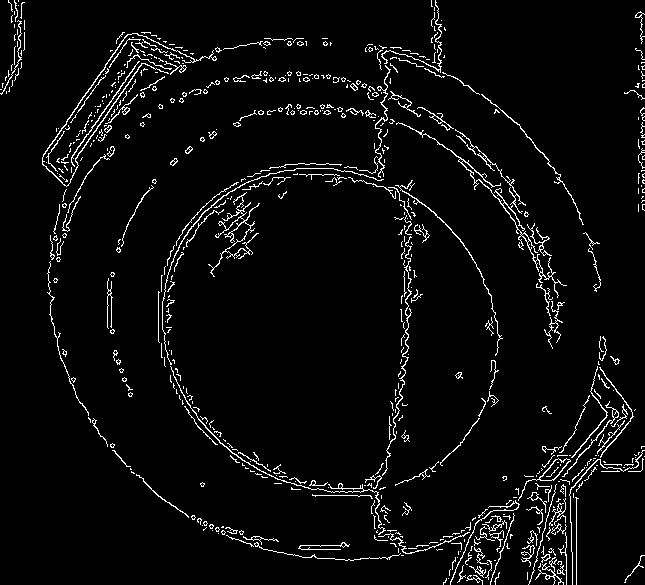

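{"method": "move_arm", "body": {
  "rows": [
    [-5,7,0,-6.5,-4.5,0,10],
    [-9,14,0,-13,-9,0,10],
    [-14,21,0,-20,-14,0,10],
    [-18,27,0,-27,-18.8,0,10],
    [-18,27,-5,-34,-23.7,0,10],
    [-18,27,-15,-41,-28.6,0,10],
    [-18,27,-30,-48,-33.5,0,10],
    [-18,27,-50,-55,-38.4,0,10],
    [-18,27,-75,-62,-43.2,0,10],
    [-18,27,-95,-68,-47.4,0,10],
    [-18,27,-105,-73.8,-51.4,0,10],
    [-18,27,-105,-73.8,-51.4,0,10]
  ]
}}

```text
clock: 29.4
tool_pos: [0.4462, 0.3185, 0.159]
orientation: [[-0.07, 0.574, -0.816], [0.072, -0.813, -0.578], [-0.995, -0.099, 0.016]]
wrist_force: [-0.4, -0.4, -0.0]
gripper_width: 0.0097
```

```bash
python3 log.py; python3 - <<'E'
from h import *
c,b=snap('wrist','w31');c,b=snap('wrist','w31');s=read_state();print(s['tool_pos'])
cv2.imwrite('pics/w31z.png',cv2.resize(b[50:300,180:380],None,fx=2.4,fy=2.4,interpolation=cv2.INTER_CUBIC))
c,t=snap('top','t31')
cv2.imwrite('pics/t31z.png',cv2.resize(t[155:240,135:230],None,fx=6,fy=6,interpolation=cv2.INTER_CUBIC))
c,t=snap('scene','s31')
E
```

```text
19 29.4 [-77.8  53.1   8.4 102.2  50.8  94.8  24.6] [0.4462 0.3185 0.159 ]
[0.44859382 0.3185322  0.16463068]
```

View pics/w31z.png

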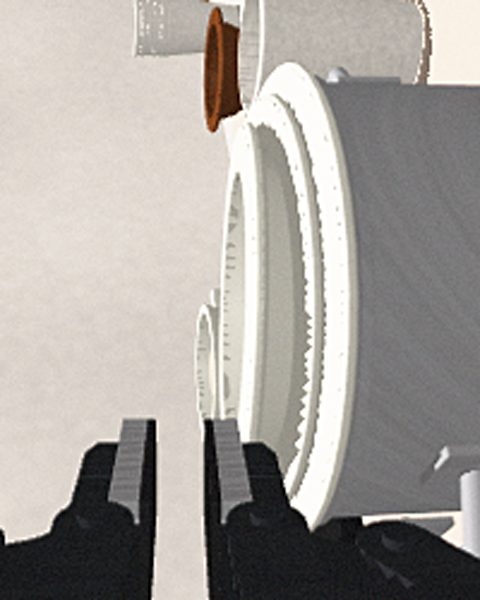

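View pics/t31z.png

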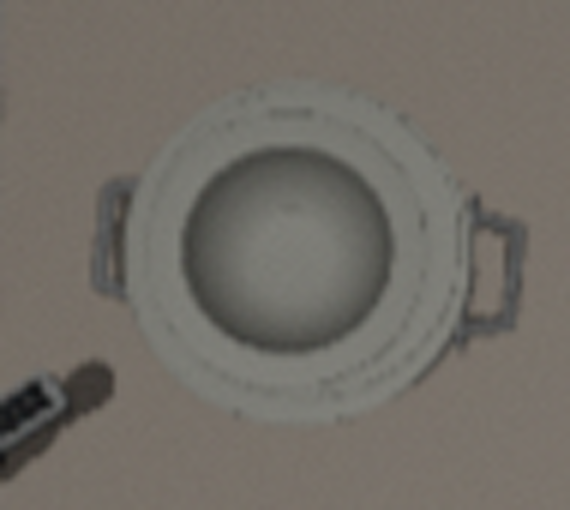

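View pics/s31.png

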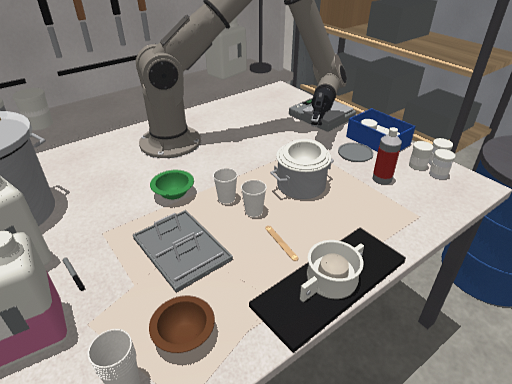

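{"method": "move_arm", "body": {
  "rows": [
    [-5,7,30,4,2.8,0,30],
    [-5,7,60,10,7,0,30],
    [0,0,90,16,11.1,0,30],
    [4,-6,100,23,16,0,30],
    [8,-12,100,30,20.9,0,30],
    [12,-18,100,37,25.8,0,30],
    [16,-24,100,44,30.7,0,30],
    [20,-30,100,51,35.5,0,30],
    [24,-36,100,58,40.4,0,30],
    [28,-42,95,65,45.3,0,30],
    [32,-48,85,71,49.5,0,30],
    [34,-51,75,73.8,51.4,0,30]
  ]
}}

```text
clock: 30.8
tool_pos: [0.4869, 0.2632, 0.2471]
orientation: [[-0.564, -0.052, -0.824], [0.819, 0.098, -0.566], [0.111, -0.994, -0.013]]
wrist_force: [-0.5, -0.1, -0.7]
gripper_width: 0.0301
```

{"method": "move_arm", "body": {
  "rows": [
    [0,0,0,0,0,0,30],
    [0,0,0,0,0,0,30]
  ]
}}

```text
clock: 31.0
tool_pos: [0.4881, 0.2619, 0.2505]
orientation: [[-0.562, -0.046, -0.826], [0.82, 0.1, -0.563], [0.109, -0.994, -0.018]]
wrist_force: [0.7, 1.1, 0.3]
gripper_width: 0.0298
```

```bash
python3 log.py; python3 - <<'E'
from h import *
s=read_state();print(np.round(s['orientation'],3),s['tool_pos'])
c,b=snap('wrist','w32')
cv2.imwrite('pics/w32z.png',cv2.resize(b[40:300,30:330],None,fx=2.3,fy=2.3,interpolation=cv2.INTER_CUBIC))
E
```

```text
20 31.0 [-32.2  14.9   1.5 105.   -7.7  59.7  97.5] [0.4881 0.2619 0.2505]
[[-0.562 -0.046 -0.826]
 [ 0.82   0.1   -0.563]
 [ 0.109 -0.994 -0.018]] [0.4881043  0.26193553 0.2504889 ]
```

View pics/w32z.png

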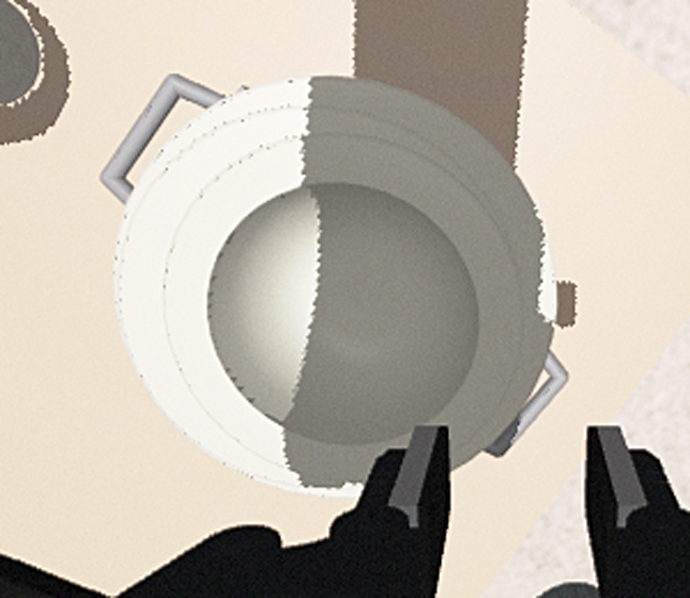

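```bash
python3 - <<'E'
from h import *
c0=dict(np.load('pics/w30.npz'));c2=dict(np.load('pics/w32.npz'))
f=lambda x,y:(35+(x+.5)/3-.5,65+(y+.5)/3-.5)
g=lambda x,y:(30+(x+.5)/2.3-.5,40+(y+.5)/2.3-.5)
for nm,a,b in (('mouthR',(497,330),(478,318)),('mouthL',(163,312),(208,305)),('outR',(553,335),(523,320)),('outL',(109,300),(164,290))):
    x,e=tri([ray(c0,f(*a)),ray(c2,g(*b))]);print(nm,np.round(x,4),np.round(e,4), [np.round(onz(c2,g(*b),z),4) for z in (.125,.136)])
E
```

```text
mouthR [0.4858 0.2577 0.1369] [0.001 0.001] [array([0.4891, 0.2604, 0.125 ]), array([0.4869, 0.2582, 0.136 ])]
mouthL [0.536  0.1735 0.1322] [0.0006 0.0006] [array([0.5394, 0.1727, 0.125 ]), array([0.5352, 0.1741, 0.136 ])]
outR [0.4777 0.2727 0.1361] [0.0007 0.0007] [array([0.4801, 0.2758, 0.125 ]), array([0.4783, 0.273 , 0.136 ])]
outL [0.5428 0.1573 0.126 ] [0.0004 0.0004] [array([0.5428, 0.157 , 0.125 ]), array([0.5384, 0.159 , 0.136 ])]
```

{"method": "move_arm", "body": {
  "rows": [
    [-3,2,-25,0,0,0,30],
    [-6,3,-55,0,0,0,30],
    [-6,3,-80,0,0,0,30],
    [-6,3,-95,0,0,0,30],
    [-6,3,-100,0,0,0,30],
    [-6,3,-100,0,0,0,30]
  ]
}}

```text
clock: 31.65
tool_pos: [0.4806, 0.2679, 0.1505]
orientation: [[-0.566, -0.047, -0.823], [0.817, 0.1, -0.568], [0.109, -0.994, -0.018]]
wrist_force: [-0.9, -0.3, 0.4]
gripper_width: 0.0301
```

```bash
python3 log.py; python3 - <<'E'
from h import *
c,b=snap('wrist','w33')
cv2.imwrite('pics/w33z.png',cv2.resize(b[40:320,80:400],None,fx=2.1,fy=2.1,interpolation=cv2.INTER_CUBIC))
E
```

```text
21 31.65 [-32.2  21.1   0.5 111.1  -8.8  47.5  98.8] [0.4806 0.2679 0.1505]
```

View pics/w33z.png

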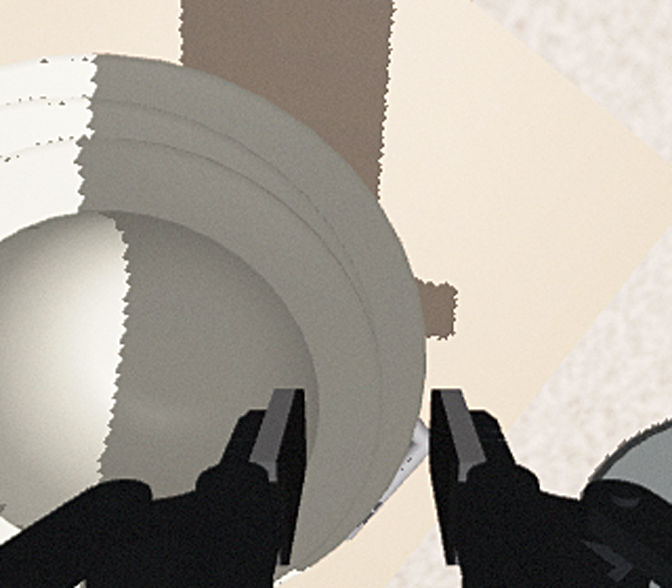

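{"method": "move_arm", "body": {
  "rows": [
    [1,-2,-6,0,0,0,28],
    [1,-3,-12,0,0,0,28],
    [1,-3,-18,0,0,0,28],
    [1,-3,-21,0,0,0,28],
    [1,-3,-21,0,0,0,28]
  ]
}}

```text
clock: 32.2
tool_pos: [0.4819, 0.2645, 0.1295]
orientation: [[-0.566, -0.047, -0.823], [0.817, 0.1, -0.567], [0.109, -0.994, -0.018]]
wrist_force: [0.1, 0.3, -0.1]
gripper_width: 0.0281
```

```bash
python3 - <<'E'
from h import *
c,b=snap('wrist','w34')
cv2.imwrite('pics/w34z.png',cv2.resize(b[40:320,80:400],None,fx=2.1,fy=2.1,interpolation=cv2.INTER_CUBIC))
E
```

```text
(no output)
```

View pics/w34z.png

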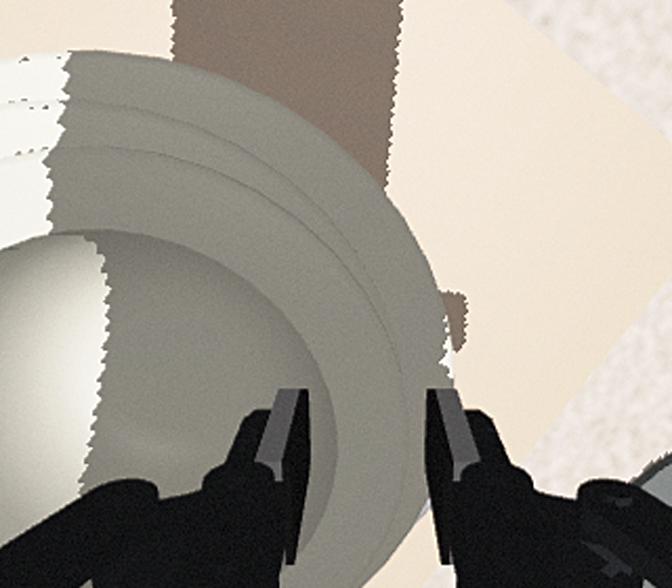

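{"method": "move_arm", "body": {
  "rows": [
    [0,0,0,0,0,0,18],
    [0,0,0,0,0,0,12],
    [0,0,0,0,0,0,8],
    [0,0,0,0,0,0,8],
    [0,0,0,0,0,0,8],
    [0,0,0,0,0,0,8]
  ],
  "newtons": 60
}}

```text
clock: 32.85
tool_pos: [0.4821, 0.2648, 0.1299]
orientation: [[-0.566, -0.047, -0.823], [0.817, 0.101, -0.567], [0.109, -0.994, -0.019]]
wrist_force: [-1.7, 0.5, 2.0]
gripper_width: 0.0144
```

{"method": "move_arm", "body": {
  "rows": [
    [0,0,4,0,0,0,8],
    [0,0,9,0,0,0,8],
    [0,0,14,0,0,0,8],
    [0,0,20,0,0,0,8],
    [0,0,25,0,0,0,8],
    [0,0,25,0,0,0,8],
    [0,0,25,0,0,0,8]
  ]
}}

```text
clock: 33.55
tool_pos: [0.4821, 0.2648, 0.155]
orientation: [[-0.566, -0.046, -0.823], [0.817, 0.101, -0.567], [0.109, -0.994, -0.019]]
wrist_force: [0.2, -0.4, -1.6]
gripper_width: 0.0143
```

```bash
python3 log.py; python3 - <<'E'
from h import *
c,b=snap('wrist','w35')
c,a=snap('scene','s35')
cv2.imwrite('pics/s35z.png',cv2.resize(a[100:190,255:345],None,fx=6,fy=6,interpolation=cv2.INTER_CUBIC))
c,t=snap('top','t35')
cv2.imwrite('pics/t35z.png',cv2.resize(t[155:240,135:230],None,fx=6,fy=6,interpolation=cv2.INTER_CUBIC))
E
```

```text
22 33.55 [-32.   20.7   0.6 110.9  -8.8  48.   99.1] [0.4821 0.2648 0.155 ]
```

View pics/w35.png

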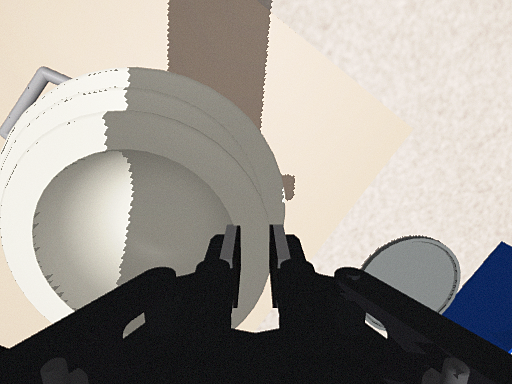

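View pics/s35z.png

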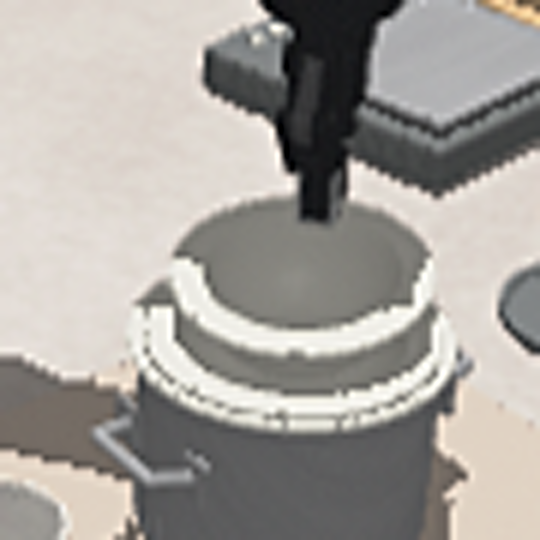

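View pics/t35z.png

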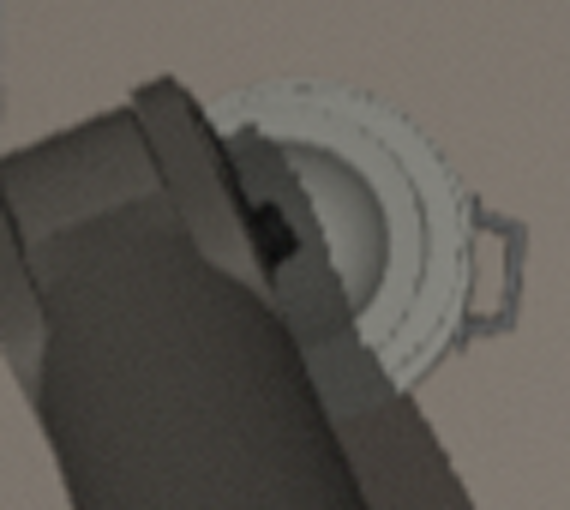

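```bash
python3 - <<'E'
from h import *
c=dict(np.load('pics/w30.npz'))
f=lambda x,y:(35+(x+.5)/3-.5,65+(y+.5)/3-.5)
from scipy.optimize import least_squares
for nm,z,r,pts in (('med',.120,.077,[(265,75),(300,76),(340,80),(215,88),(140,125),(65,215),(57,250),(385,90),(440,125),(480,160),(520,210)]),
 ('big',.115,.086,[(50,290),(600,290),(320,40),(350,557),(55,340),(130,470),(520,140),(570,210)])):
    P=np.array([onz(c,f(*p),z)[:2] for p in pts])
    s=least_squares(lambda m:np.linalg.norm(P-m,axis=1)-r,[.516,.215],loss='soft_l1',f_scale=.001)
    print(nm,np.round(s.x,4),np.round(s.fun*1000,1))
E
```

```text
med [0.5212 0.2108] [ 0.5  0.2  0.6 -0.6 -0.8  0.2 -0.5  1.5 -0.2 -0.8 -0.6]
big [0.5164 0.2147] [-0.9 -0.2 -0.2 -2.4 -0.4 -1.1 -2.5 -2.1]
```

{"method": "move_arm", "body": {
  "rows": [
    [2,-2,3,-2,-1.4,0,8],
    [4,-4,5,-4.3,-3,0,8],
    [5,-5,5,-4.3,-3,0,8],
    [5,-5,5,-4.3,-3,0,8],
    [5,-5,5,-4.3,-3,0,8]
  ]
}}

```text
clock: 34.2
tool_pos: [0.4869, 0.2592, 0.1594]
orientation: [[-0.568, 0.004, -0.823], [0.823, 0.026, -0.568], [0.019, -1.0, -0.018]]
wrist_force: [0.1, -0.6, -1.4]
gripper_width: 0.0142
```

```bash
python3 log.py; python3 - <<'E'
from h import *
from ov import ov
s=read_state();R=np.array(s['orientation']);print(np.round(R,3))
c,b=snap('wrist','w36')
c,a=snap('scene','s36')
b_=R[:,0]*np.array([1,1,0]);cen=np.array(s['tool_pos'])-b_/np.linalg.norm(b_)*.0595+[0,0,.0065];print(cen)
ov('scene','s36',cen,np.array([0,0,1.]),(.068,.051),(0,0),(90,180,255,345),'ov_s36')
ov('wrist','w36',cen,np.array([0,0,1.]),(.068,.051),(0,0),(40,340,0,300),'ov_w36',k=2)
E
```

```text
23 34.2 [-36.1  20.1   2.8 111.   -2.8  48.   93. ] [0.4869 0.2592 0.1594]
[[-0.568  0.004 -0.823]
 [ 0.823  0.026 -0.568]
 [ 0.019 -1.    -0.018]]
[0.52077508 0.21021739 0.16585301]
```

View pics/ov_s36.png

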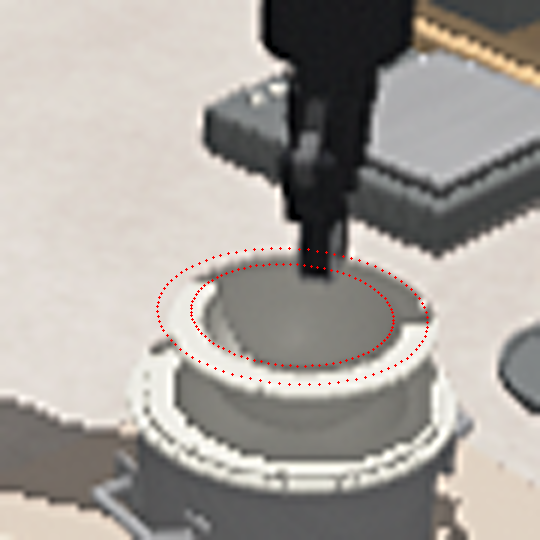

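View pics/ov_w36.png

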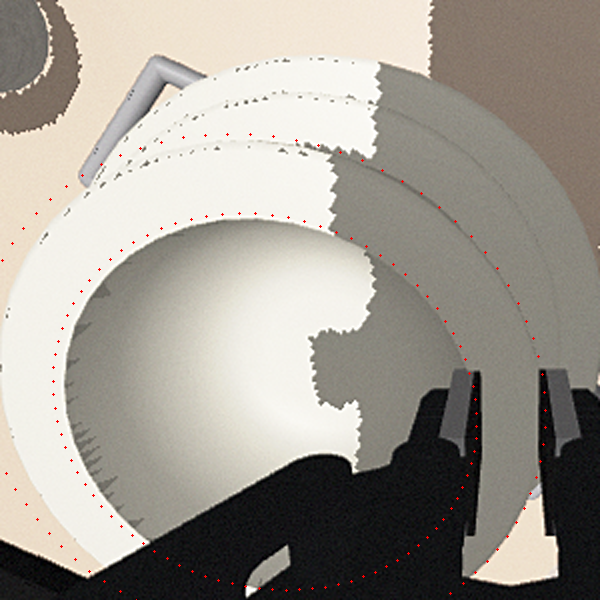

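{"method": "move_arm", "body": {
  "rows": [
    [0,1,-4,-2,-1.4,0,8],
    [0,1,-12,-2,-1.4,0,8],
    [0,1,-20,-2,-1.4,0,8],
    [0,1,-27,-2,-1.4,0,8],
    [0,1,-30,-2,-1.4,0,8],
    [0,1,-30,-2,-1.4,0,8],
    [0,1,-30,-2,-1.4,0,8]
  ]
}}

```text
clock: 35.0
tool_pos: [0.4872, 0.26, 0.1294]
orientation: [[-0.568, 0.029, -0.823], [0.823, -0.009, -0.568], [-0.024, -1.0, -0.019]]
wrist_force: [0.2, -0.4, -0.2]
gripper_width: 0.0142
```

```bash
python3 log.py; python3 - <<'E'
from h import *
s=read_state();print(s['wrist_force'],s['ft_torque'])
c,b=snap('wrist','w37')
c,a=snap('scene','s37')
cv2.imwrite('pics/s37z.png',cv2.resize(a[100:190,255:345],None,fx=6,fy=6,interpolation=cv2.INTER_CUBIC))
E
```

```text
24 35.0 [-38.3  22.3   3.6 112.5   0.   44.2  89.6] [0.4872 0.26   0.1294]
[ 0.19706676 -0.35644841 -0.19507763] [ 0.07507419  0.10098259 -0.0091304 ]
```

View pics/s37z.png

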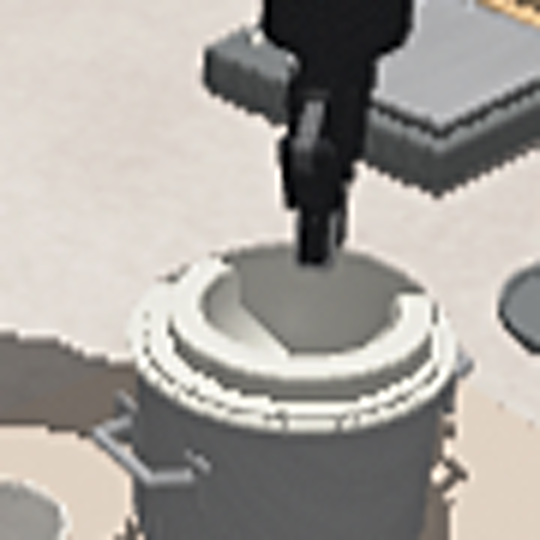

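View pics/w37.png

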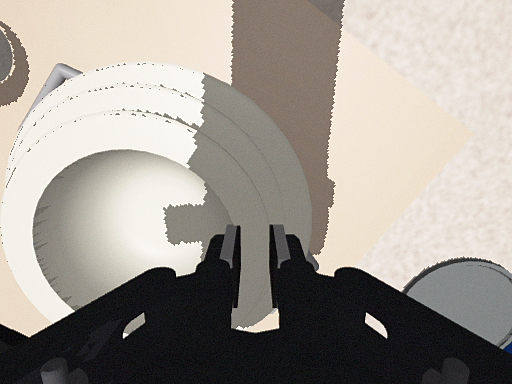

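{"method": "move_arm", "body": {
  "rows": [
    [0,0,-1,0,0,0,8],
    [0,0,-2,0,0,0,8],
    [0,0,-3,0,0,0,8],
    [0,0,-4,0,0,0,8],
    [0,0,-4,0,0,0,8]
  ]
}}

```text
clock: 35.6
tool_pos: [0.4872, 0.2601, 0.1255]
orientation: [[-0.568, 0.029, -0.822], [0.823, -0.009, -0.568], [-0.024, -1.0, -0.019]]
wrist_force: [-0.1, 0.2, -1.0]
gripper_width: 0.0142
```

{"method": "move_arm", "body": {
  "rows": [
    [0,0,-1,0,0,0,8],
    [0,0,-2,0,0,0,8],
    [0,0,-2,0,0,0,8],
    [0,0,-2,0,0,0,8]
  ]
}}

```text
clock: 36.0
tool_pos: [0.4872, 0.2601, 0.1235]
orientation: [[-0.568, 0.029, -0.823], [0.823, -0.009, -0.568], [-0.024, -1.0, -0.019]]
wrist_force: [0.8, -0.4, -1.2]
gripper_width: 0.0143
```

```bash
python3 - <<'E'
from h import *
c,b=snap('wrist','w38')
c,a=snap('scene','s38')
cv2.imwrite('pics/s38z.png',cv2.resize(a[100:190,255:345],None,fx=6,fy=6,interpolation=cv2.INTER_CUBIC))
cv2.imwrite('pics/w38z.png',cv2.resize(b[40:340,0:340],None,fx=2,fy=2,interpolation=cv2.INTER_CUBIC))
E
```

```text
(no output)
```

View pics/s38z.png

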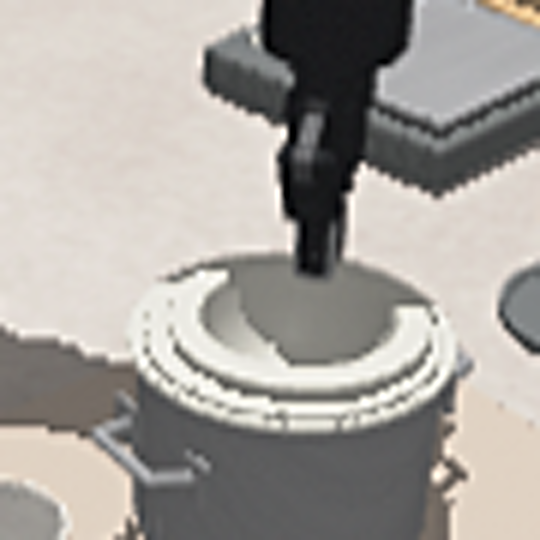

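View pics/w38z.png

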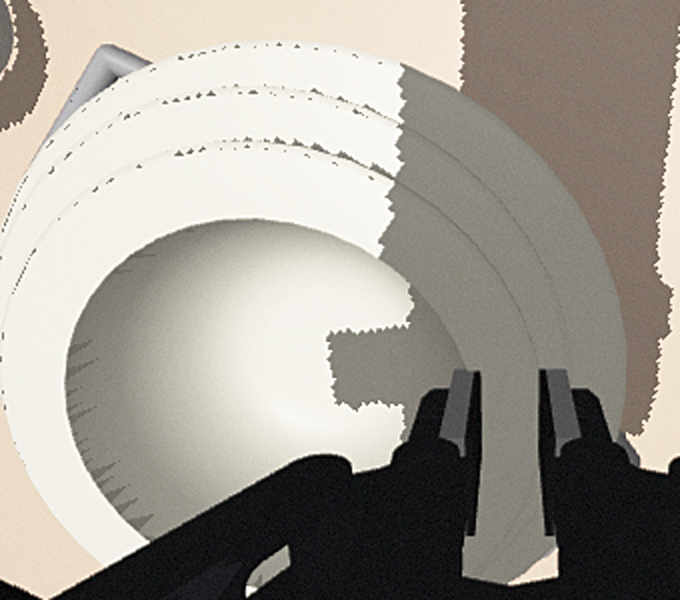

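{"method": "move_arm", "body": {
  "rows": [
    [1,-1,-1,0,0,0,8],
    [1,-2,-2,0,0,0,8],
    [1,-2,-2,0,0,0,8],
    [1,-2,-2,0,0,0,8]
  ]
}}

```text
clock: 36.5
tool_pos: [0.4882, 0.2581, 0.1215]
orientation: [[-0.568, 0.029, -0.823], [0.823, -0.009, -0.568], [-0.024, -1.0, -0.019]]
wrist_force: [-0.1, 0.3, -1.3]
gripper_width: 0.014
```

{"method": "move_arm", "body": {
  "rows": [
    [0,0,-1,0,0,0,8],
    [0,0,-1,0,0,0,8],
    [0,0,-1,0,0,0,8]
  ]
}}

```text
clock: 36.8
tool_pos: [0.4883, 0.2582, 0.1206]
orientation: [[-0.568, 0.029, -0.822], [0.823, -0.009, -0.568], [-0.024, -1.0, -0.019]]
wrist_force: [-0.2, 0.5, -0.3]
gripper_width: 0.0143
```

{"method": "move_arm", "body": {
  "rows": [
    [0,0,-1,0,0,0,8],
    [0,0,-1,0,0,0,8],
    [0,0,-1,0,0,0,8]
  ]
}}

```text
clock: 37.1
tool_pos: [0.4884, 0.2583, 0.1203]
orientation: [[-0.568, 0.029, -0.823], [0.823, -0.009, -0.568], [-0.024, -1.0, -0.019]]
wrist_force: [-2.3, -0.7, 5.8]
gripper_width: 0.0142
```

{"method": "move_arm", "body": {
  "rows": [
    [0,0,-1,0,0,0,8],
    [0,0,-1,0,0,0,8],
    [0,0,-1,0,0,0,8]
  ]
}}

```text
clock: 37.4
tool_pos: [0.4884, 0.2583, 0.1202]
orientation: [[-0.568, 0.029, -0.823], [0.823, -0.008, -0.568], [-0.024, -1.0, -0.019]]
wrist_force: [-2.6, -1.9, 8.3]
gripper_width: 0.0143
```

{"method": "move_arm", "body": {
  "rows": [
    [0,0,1,0,0,0,14],
    [0,0,1,0,0,0,18],
    [0,0,1,0,0,0,24],
    [0,0,1,0,0,0,28],
    [0,0,1,0,0,0,28]
  ]
}}

```text
clock: 37.9
tool_pos: [0.4884, 0.2583, 0.1211]
orientation: [[-0.568, 0.029, -0.823], [0.823, -0.009, -0.568], [-0.024, -1.0, -0.019]]
wrist_force: [0.0, -0.4, -0.5]
gripper_width: 0.0279
```

{"method": "move_arm", "body": {
  "rows": [
    [0,0,5,0,0,0,28],
    [0,0,20,0,0,0,28],
    [0,0,45,0,0,0,28],
    [-10,15,85,0,0,0,28],
    [-20,30,110,0,0,0,28],
    [-20,30,110,0,0,0,28],
    [-20,30,110,0,0,0,28]
  ]
}}

```text
clock: 38.6
tool_pos: [0.4684, 0.2886, 0.2317]
orientation: [[-0.569, 0.031, -0.822], [0.822, -0.008, -0.569], [-0.024, -1.0, -0.021]]
wrist_force: [-0.5, -0.5, -1.2]
gripper_width: 0.0282
```

```bash
python3 log.py; python3 - <<'E'
from h import *
c,b=snap('wrist','w40')
c,a=snap('scene','s40')
cv2.imwrite('pics/s40z.png',cv2.resize(a[115:195,260:345],None,fx=6,fy=6,interpolation=cv2.INTER_CUBIC))
cv2.imwrite('pics/w40z.png',cv2.resize(b[40:300,0:300],None,fx=2.2,fy=2.2,interpolation=cv2.INTER_CUBIC))
E
```

```text
25 38.6 [-41.7  14.9   3.3 107.5   0.7  56.6  85.7] [0.4684 0.2886 0.2317]
```

View pics/s40z.png

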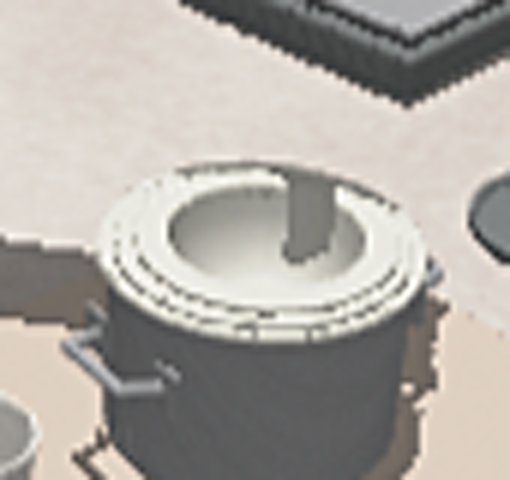

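View pics/w40z.png

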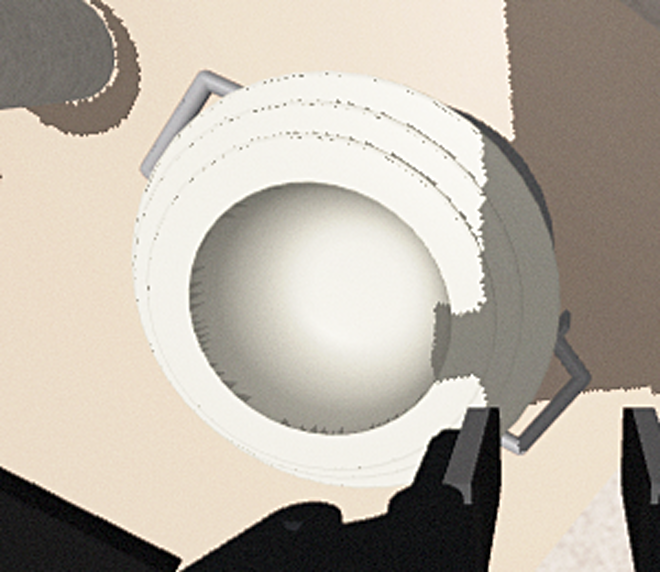

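```bash
python3 - <<'E'
from h import *
from scipy.optimize import least_squares
c=dict(np.load('pics/w40.npz'))
f=lambda x,y:((x+.5)/2.2-.5,40+(y+.5)/2.2-.5)
for nm,z,r,pts in (('mouth',.125,.051,[(190,300),(300,182),(452,300),(330,435),(215,225),(240,400),(420,232)]),
 ('smallout',.125,.068,[(148,290),(185,170),(310,134),(400,165),(470,225),(496,300)]),
 ('med',.120,.077,[(205,120),(310,100),(420,135),(480,185),(523,290),(140,240)]),
 ('big',.115,.086,[(134,265),(330,72),(440,105),(556,290),(340,485),(175,400)])):
    P=np.array([onz(c,f(*p),z)[:2] for p in pts])
    s=least_squares(lambda m:np.linalg.norm(P-m,axis=1)-r,[.516,.215],loss='soft_l1',f_scale=.001)
    print(nm,np.round(s.x,4),np.round(s.fun*1000,1))
e=cv2.Canny(cv2.imread('pics/w40z.png'),15,50);cv2.imwrite('pics/w40e.png',e)
E
```

```text
mouth [0.5231 0.2106] [ 0.4  0.1  0.2  0.1 -0.1  0.8  0.8]
smallout [0.5229 0.2104] [-0.6  2.9 -0.2 -1.5  0.7  0.1]
med [0.5202 0.21  ] [ 2.9 -0.1 -0.9  0.2 -0.1 -1.7]
big [0.5173 0.2124] [-2.8 -0.2 -0.1 -0.3 -1.7  1.4]
```

View pics/w40e.png

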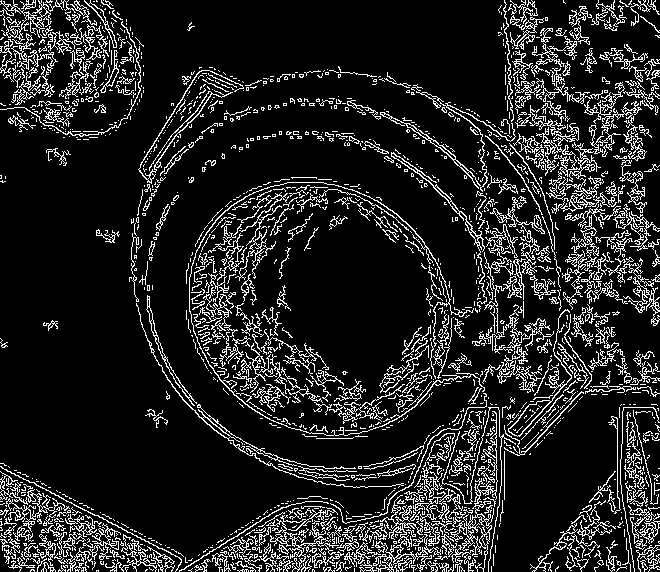

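{"method": "move_arm", "body": {
  "rows": [
    [-5,7,0,-6.5,-4.5,0,10],
    [-9,14,0,-13,-9,0,10],
    [-14,21,5,-20,-14,0,10],
    [-18,27,5,-27,-18.8,0,10],
    [-20,29,0,-34,-23.7,0,10],
    [-22,31,-5,-41,-28.6,0,10],
    [-22,31,-10,-48,-33.5,0,10],
    [-22,31,-20,-55,-38.4,0,10],
    [-22,31,-35,-62,-43.2,0,10],
    [-22,31,-50,-67,-46.8,0,10],
    [-22,31,-60,-67,-46.8,0,10],
    [-22,31,-65,-67,-46.8,0,10]
  ]
}}

```text
clock: 39.9
tool_pos: [0.4464, 0.3172, 0.1637]
orientation: [[-0.065, 0.582, -0.811], [0.1, -0.805, -0.585], [-0.993, -0.119, -0.006]]
wrist_force: [-0.5, 0.0, 0.5]
gripper_width: 0.0101
```

{"method": "move_arm", "body": {
  "rows": [
    [0,0,0,0,0,0,10],
    [0,0,0,0,0,0,10]
  ]
}}

```text
clock: 40.1
tool_pos: [0.4472, 0.3167, 0.1653]
orientation: [[-0.064, 0.58, -0.812], [0.104, -0.805, -0.584], [-0.993, -0.122, -0.008]]
wrist_force: [0.2, 0.6, 0.1]
gripper_width: 0.0102
```

```bash
python3 log.py; python3 - <<'E'
from h import *
s=read_state();print(np.round(s['orientation'],3))
c,b=snap('wrist','w41')
cv2.imwrite('pics/w41z.png',cv2.resize(b[50:300,180:400],None,fx=2.4,fy=2.4,interpolation=cv2.INTER_CUBIC))
c,t=snap('top','t41')
cv2.imwrite('pics/t41z.png',cv2.resize(t[155:240,135:230],None,fx=6,fy=6,interpolation=cv2.INTER_CUBIC))
c,a=snap('scene','s41')
cv2.imwrite('pics/s41z.png',cv2.resize(a[115:195,260:345],None,fx=6,fy=6,interpolation=cv2.INTER_CUBIC))
E
```

```text
26 40.1 [-80.4  52.   12.  103.2  49.5  91.8  25.1] [0.4472 0.3167 0.1653]
[[-0.064  0.58  -0.812]
 [ 0.104 -0.805 -0.584]
 [-0.993 -0.122 -0.008]]
```

View pics/w41z.png

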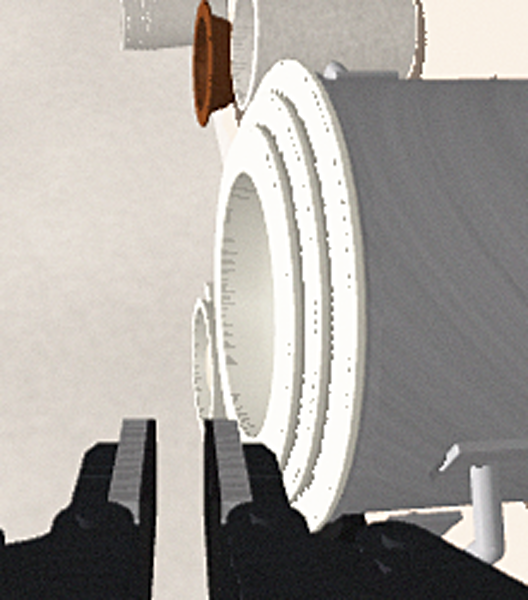

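View pics/t41z.png

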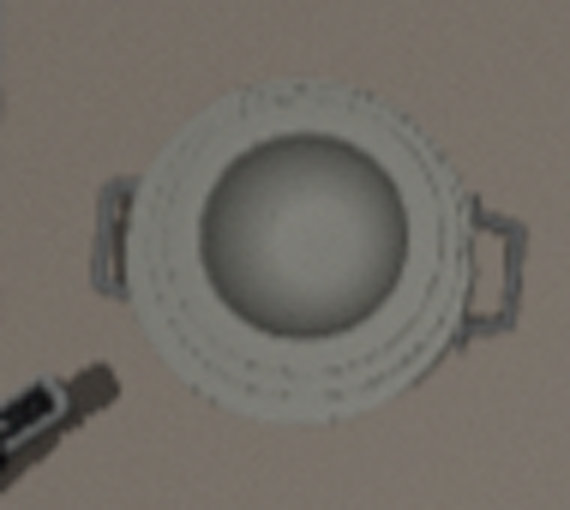

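View pics/s41z.png

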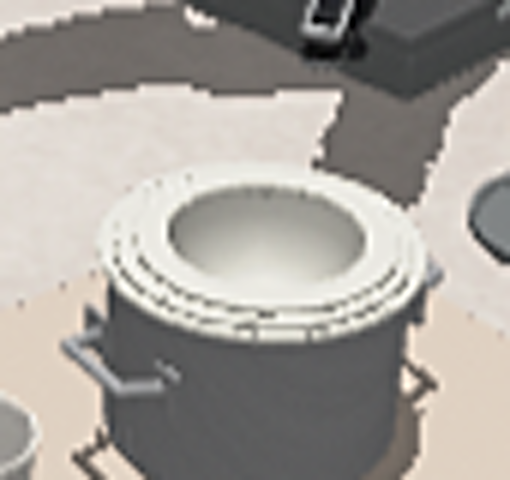

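All three rims now look level and stepped in the grazing view. I'm backing off a little further, then handing in.

{"method": "move_arm", "body": {
  "rows": [
    [-5,7,20,0,0,0,10],
    [-10,14,50,0,0,0,10],
    [-10,14,80,0,0,0,10],
    [-10,14,80,0,0,0,10],
    [-10,14,80,0,0,0,10],
    [-10,14,80,0,0,0,10]
  ]
}}

```text
clock: 40.85
tool_pos: [0.4367, 0.3309, 0.2448]
orientation: [[-0.065, 0.581, -0.811], [0.104, -0.805, -0.584], [-0.992, -0.122, -0.008]]
wrist_force: [-0.3, 0.1, -0.2]
gripper_width: 0.0099
```

```bash
python3 - <<'E'
from h import *
s=read_state();print(s['clock'],s['wrist_force'],np.abs(s['qvel']).max())
c,t=snap('top','t50');c,a=snap('scene','s50')
b=cv2.imread('pics/t41.png');print('pot diff',cv2.absdiff(t[160:235,150:225],b[160:235,150:225]).mean())
b=cv2.imread('pics/top0.png');d=cv2.absdiff(t,b)
for n,(u,v) in dict(cupA=(253,194),cupB=(262,227),can=(103,150),lid=(96,207),stick=(260,148),marker=(411,220)).items(): print(n,d[v-14:v+14,u-14:u+14].mean().round(1))
print(sign_off())
E
```

```text
40.85 [-0.33772673  0.11580759 -0.21786807] 0.9101435430735334
pot diff 1.482962962962963
cupA 1.4
cupB 1.3
can 1.9
lid 1.6
stick 1.4
marker 1.4
the job is handed in; nothing more can be done
None
```

Both covers are nested hollow-up in the big cover, which is still in the pot, and I handed the job in at about 41 s of the 64 s. The sign-off gives no verdict, so the figures below are my own camera measurements.

- **Medium cover:** I gripped it by the rim flange, turned it hollow-up, eased it in and let go. It settled level, about 6 mm off the big cover's axis, against a limit of 10 mm.
- **Small cover:** The first placing failed. As I pulled back, the cover slid towards the gripper and stayed tilted about 5 degrees. Pushing its edge did not level it and slid the medium cover a few millimetres forward inside the big one. I then took it by the rim from above, lifted it, levelled it, moved it over the medium cover's centre and set it down again from about 2 mm.
- **Last checks:**
  - The low side view shows three evenly stepped, parallel rims.
  - The small cover is about 3 mm off the medium's axis, the medium 4 to 6 mm off the big one's, and the big one within about 3 mm of the pot's centre.
  - The top picture shows no change at the cups, can, lid, stick or marker, and the wrist force reads near zero.
- **Checks that disagreed:**
  - The first top and scene readings of the pot's centre differed by about 15 mm. I used a corrected centre read from both pictures.
  - After the failed placing, the first look from above wrongly suggested the small cover was seated. The low side view showed it was not, so I relied on that view at the end.

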